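Clear the spin stand and the glue clamp into the parts box

ROBOT

A 6-joint arm with a two-finger parallel gripper is mounted at the origin on the work surface. World frame = base frame: x ahead of the robot, y to its left, z up, the work surface at z = 0. Lengths are in m, angles in rad, forces in N, time in s.
With the tool pointing down it reaches from about 0.4 to 0.825 m from the base axis. Payload 7 kg.
Tool frame: the origin (TCP) lies on the centre line of the jaws, within the pads' length; the fingertips stand 11 mm ahead of it and the grasp point (between the pads) lies 8 mm behind it; z points along the fingers, y is the direction in which the jaws open and shut (so a half turn about z gives the same grasp; the last joint's range is limited). The gripper opens to 88 mm and grips with 3 to 60 N. Pads are 19 mm wide; open, the fingers measure 130 mm over their backs; the gripper's body (78 mm by 193 mm) begins 47 mm behind the grasp point.
Start: joints at [-0.869, 0.359, 0.012, 0, -1.224, -0.288], TCP at [0.271, -0.618, 0.238] pointing down, gripper open.
Joint ranges: [-3.07, 3.07], [-1.43, 2.12], [-1.02, 1.25], [-3.03, 1.67], [-3.05, -0], [-3.03, 3.03]. Speed limits (rad/s): [2.39, 2.39, 3.01, 3.14, 3.14, 3.14].

INTERFACE

Orientations are given as [roll, pitch, yaw] about the fixed x, y, z axes, in that order (R = Rz(yaw) Ry(pitch) Rx(roll)).
In Python, from station import * gives the robot as it stands.
- The arm moves only by the tool play_rows, never from a script. Its argument "targets" is a list of rows, each a list of 7 numbers: the turn, a rotation vector about the world's x, y, z in rad, then the shift along the world's x, y, z in m, then the opening, from 0 (shut) to 1 (fully open). A call has 1 to 12 rows; each row shifts and turns the pose as measured when the row begins; what a row does not reach is not made up. A row lasts 1/8 s, in which the tool goes at most 62.5 mm and 10.7 degrees, less where a joint would pass 70% of its speed; a pose out of reach is approached as far as the arm can. A call is refused whole if a number of a shift passes 0.0625 or a number of a turn 0.188, either way. A call with a gripper value outside its range is refused whole. The fingers move at their own pace and stop on an object; "grip_force" is the grip in N (left out, the last holds). Time passes only in rows, so rows that do not move let the fingers close. It gives the time, the measured TCP pose, the force and the opening at its end, in the units of the state.
- get_state(): the state, without advancing time (a new reading comes with each control period).
- grab_frame(name): name is "scene" or "top" or "wrist"; returns (picture, depth): 384x512x3 uint8, blue, green, red; 384x512 float32, m along the optical axis (not along the pixel's ray), 0 where there is no reading.
- camera_params(name): a dict with "camera_matrix" (3x3 intrinsics, pixels), "extrinsics" (4x4, takes a point from world to camera coordinates); the wrist camera has in their place "hand_eye" (4x4, takes a point from camera to tool coordinates, whose origin is the TCP and whose axes are the flange's). Camera axes: x right, y up, looking along -z (the intrinsics and any distortion apply to the point x, -y, -z); pixel columns grow to the right and rows downward; lengths in m; the calibration is good to about 2 mm. A picture is of the moment at which its call begins: read the wrist's pose just before it. camera_params takes no time and is no camera call.
- job_done(): hands the job in, once; it reports no verdict.
The state is a dict: "t": time; "q": joint angles; "qd": joint speeds; "joint_efforts": joint torques, N m; "eef_pos": TCP position; "ee_rot": TCP orientation; "force": force on the tool from outside, world axes, zero at the start; "moment": the same for the moment, N m; "width": finger opening in m.
Only numpy, scipy, OpenCV 4.12 (cv2) and the standard library are available. Lean on these libraries where they do the work, as an engineer would, in place of code of your own. Each camera call takes 0.05 s, during which the arm holds its last target.

TASK

The repair is finished: put the parts away and leave the clamp at rest. Lift the spring clamp's arm by its ball until it snaps over and stays open, take out the aluminium chassis corner and later swing the empty arm back down; put the corner and every part on (or fallen from) the freely spinning turntable into the open wooden parts box, lying any way that lets the lid shut. Once everything is in, close the brass lid fully, and do not shift the mug or the solder spool.

Things in the scene. Friction and masses are not known exactly. Their poses are not given: they have to be found in the camera images.
- box: open wooden parts box, fixed to the desk. Outside 200 (x) x 320 (y) x 80 high, walls and floor 6 thick, one undivided space. Origin: centre of its underside; z up; the lid is hinged along its +x top edge (the side away from the robot), its -x side faces the robot.
- lid (a joint): hinge angle of the brass lid: 0 shut flat on the box, about 1.65 to 1.7 (stop at 1.7) standing open, leaning back a little past upright. The lid is a 200 x 320 x 6 plate, 0.25 kg, turning about the box's +x top edge (80 above the desk); with light friction, it falls shut by itself once pushed towards the robot past upright (below about 1.5). The outer (far) side carries a small brass knob standing 35 proud, at the middle of its width and 30 from the free edge.
- lid_handle (a point): the outer end of the small brass knob on the lid, on the lid's far side while it is open
- stand: fixed foot of the turntable; origin on the desk, under the turntable's axis. The platter above it is a round disc of radius 125, its rubber-faced top 40 above the desk. It carries up to four parts, some 60 from the axis.
- platter (a joint): turning angle of the platter, counter-clockwise from above; no motor, no stops, almost no friction: a sideways push on a part or on the platter sets it spinning and the parts ride with it
- jig: clamp jig fixed to the desk: wooden bed 270 (x) x 120 (y) x 15 high. Origin: on the desk below the middle of the place where the corner lies. The arm's hinge axis runs along the jig's y at x = +100, z = 55 (jig frame), between two cheeks 71 high.
- clamp_arm (a joint): angle of the sprung arm (14 wide, 12 thick): about 0 down on the work, level, reaching from the hinge to the jig's -x; grows as its end is lifted; stop at 1.5, upright. The spring presses down (3 to 5 N at the ball) until about 1.0, then throws it up and holds it open; pushed back below 0.9 it snaps down, to a stop at -0.04 when empty. A pin under it, 110 from the hinge, presses on the work.
- clamp_ball (a point): centre of the black ball of 30 diameter at the arm's free end, 185 from the hinge; 55 above the desk when the arm is down
- corner: aluminium chassis corner, 0.2 kg: plate 110 (x) x 70 (y) x 6 thick lying flat, with an upright wall 10 thick along the whole of its +y edge (y = +25 to +35), rising to 51 above the underside. Origin: centre of the plate's underside; z up. At the start it lies on the jig's bed, its axes about parallel to the jig's.
- knob: red bakelite knob: skirt 60 diameter x 9 high, above it a fluted grip of 45 diameter up to 45 high. Origin: centre of its underside, z up its axis. May be absent.
- lens: pilot lamp lens: brass bezel 48 diameter x 12 high, above it an amber glass body of 40 diameter with a domed top, 63 high in all; straight sides up to 43. Origin: centre of its underside, z up its axis. May be absent.
- standoff: steel hexagonal standoff, 80 long (along its x), 26 across flats, lying on a flat. Origin: the middle of its axis. May be absent.
- can: aluminium capacitor can, upright cylinder 42 diameter x 65 high. Origin: centre of its underside, z up its axis. May be absent.
- mug: white mug, 80 diameter, 90 high; not part of the job, leave alone
- spool: solder spool, 60 diameter, 50 high; not part of the job, leave alone
Things that resemble listed ones, but are neither listed nor needed, are in the scene too. What is shaped like the corner but pink is not meant. Of the things shaped like the standoff, the steel one is meant.

How it is judged:
By the outcome, as a careful person would: the job done as asked, in the order asked, and still so for the second after the job is handed in, with the robot touching nothing.
Of knob, lens, standoff, can only 2 to 4 are there at a start; the rules pass over those that are not, and their reading is None.
At some moment in a run one of knob, lens, can may be knocked a few centimetres aside while the robot is not near it.
Once in a run the grip may slacken for a moment while it holds something.
It also fails if it takes over 210 s, if anything falls off the work surface, if the arm or the gripper's body presses on something with over 40 N, if the wrist force passes 120 N, or if a joint passes its speed limit or range.

## Working session

There is one attempt and no reset: what is moved stays moved. The work goes in short steps, Python scripts to look and compute and a tool call to move; the robot and the scene stay as the last step left them, time stands still between calls to the robot, and variables do not carry over. Pictures are saved under pics/ and viewed, and the job is handed in when it is done.

Besides the shell and the picture viewer there is one more tool, called after "Call:" by a JSON object that holds its "api" and its "payload", one argument or row to a line. play_rows: Moves the arm, as the interface text tells. Its arguments: {"type":"object","properties":{"targets":{"type":"array","items":{"type":"array","items":{"type":"number"}}},"grip_force":{"type":"number"}},"required":["targets"]}

```bash
mkdir -p pics; ls
python3 - <<'E'
from station import *
import cv2
print(get_state())
for n in ["scene","top","wrist"]:
    p,d=grab_frame(n); cv2.imwrite(f"pics/{n}0.png",p); import numpy as np; np.save(f"{n}0.npy",d)
    print(n,camera_params(n))
E
```

```text
pics
{'t': 0.0, 'q': array([-8.68927099e-01,  3.59392235e-01,  1.10585499e-02, -3.82496462e-04,
       -1.22413139e+00, -2.88080790e-01]), 'qd': array([-2.74960575e-04,  7.57617436e-04, -2.22119972e-05,  1.10914489e-03,
       -8.17358525e-04,  9.02994332e-04]), 'joint_efforts': array([ 1.86240213e-03, -5.82711303e+01,  2.93054670e+01,  6.99728921e+00,
        6.53704628e-03, -1.62275228e-04]), 'eef_pos': array([ 0.27117855, -0.61759801,  0.23661327]), 'ee_rot': array([ 3.13989051e+00, -1.29409684e-04, -2.72793436e+00]), 'force': array([-0.93374964, -0.73818309, -0.31927441]), 'moment': array([ 0.05771451, -0.00574195, -0.04202788]), 'width': 0.08788524170801677}
scene {'camera_matrix': array([[350.26575222,   0.        , 254.28236194],
       [  0.        , 350.26575222, 192.79891731],
       [  0.        ,   0.        ,   1.        ]]), 'extrinsics': array([[-0.76687044,  0.64160191,  0.01602253,  0.47863672],
       [-0.40967927, -0.50857839,  0.75730504,  0.09848751],
       [ 0.49403707,  0.57419075,  0.65286473, -1.36969861],
       [ 0.        ,  0.        ,  0.        ,  1.  
[... 280 characters left out ...]
74, -0.01930618,  0.05470787, -0.5454401 ],
       [-0.05485357, -0.00709971,  0.99846917, -1.49687248],
       [ 0.        ,  0.        ,  0.        ,  1.        ]])}
wrist {'camera_matrix': array([[285.42923354,   0.        , 255.27700693],
       [  0.        , 285.42923354, 188.63443065],
       [  0.        ,   0.        ,   1.        ]]), 'hand_eye': array([[ 6.05302135e-04,  9.62580263e-01,  2.70996070e-01,
         7.29129798e-02],
       [ 9.99999707e-01, -7.09761261e-04,  2.87458867e-04,
         7.49559356e-05],
       [ 4.69044745e-04,  2.70995817e-01, -9.62580411e-01,
        -1.47562445e-01],
       [ 0.00000000e+00,  0.00000000e+00,  0.00000000e+00,
         1.00000000e+00]])}
```

View pics/scene0.png

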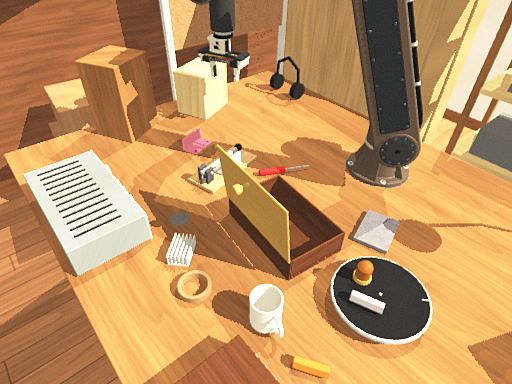

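View pics/top0.png

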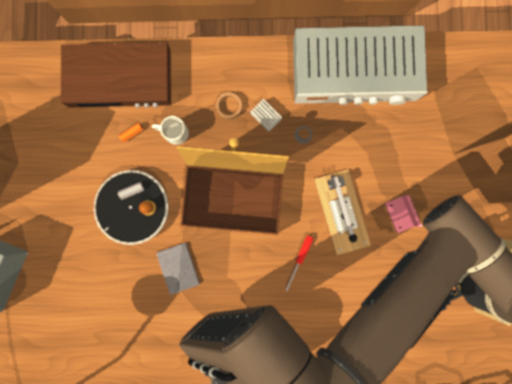

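View pics/wrist0.png

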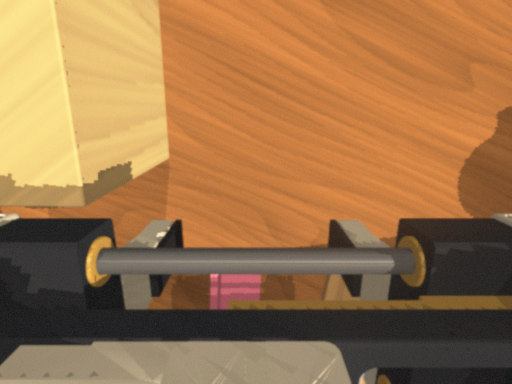

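```bash
cat > h.py <<'E'
import numpy as np, cv2
from station import *
from scipy.spatial.transform import Rotation as Rn
def cam(n):
    c=camera_params(n); K=np.array(c["camera_matrix"])
    if n=="wrist":
        s=get_state(); T=np.eye(4); T[:3,:3]=Rn.from_euler('xyz',s["ee_rot"]).as_matrix(); T[:3,3]=s["eef_pos"]
        return K,T@np.array(c["hand_eye"])
    return K,np.linalg.inv(np.array(c["extrinsics"]))
def ray(K,M,u,v):
    d=np.array([(u-K[0,2])/K[0,0],-(v-K[1,2])/K[1,1],-1.])
    return M[:3,3],M[:3,:3]@d
def pz(K,M,u,v,z):
    o,d=ray(K,M,u,v); return o+d*(z-o[2])/d[2]
def pd(K,M,u,v,dep):
    o,d=ray(K,M,u,v); return o+d*dep
def cloud(K,M,D):
    v,u=np.mgrid[:D.shape[0],:D.shape[1]]
    d=np.stack([(u-K[0,2])/K[0,0],-(v-K[1,2])/K[1,1],-np.ones(D.shape)],-1)
    return M[:3,3]+(d*D[...,None])@M[:3,:3].T
def proj(K,M,p):
    c=np.linalg.inv(M)@np.append(p,1); return K[0,0]*c[0]/-c[2]+K[0,2], -K[1,1]*c[1]/-c[2]+K[1,2]
def st():
    s=get_state(); print("t",round(s["t"],2),"p",s["eef_pos"].round(4),"r",s["ee_rot"].round(3),"F",s["force"].round(1),"w",round(s["width"],4),"q",s["q"].round(2)); return s
E
python3 - <<'E'
import cv2
a=cv2.imread('pics/top0.png'); b=cv2.imread('pics/scene0.png')
cv2.imwrite('pics/t1.png',cv2.resize(a[80:300,60:440],None,fx=2.1,fy=2.1,interpolation=2))
cv2.imwrite('pics/s1.png',cv2.resize(b[120:384,150:450],None,fx=2.2,fy=2.2,interpolation=2))
E
```

```text
(no output)
```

View pics/t1.png

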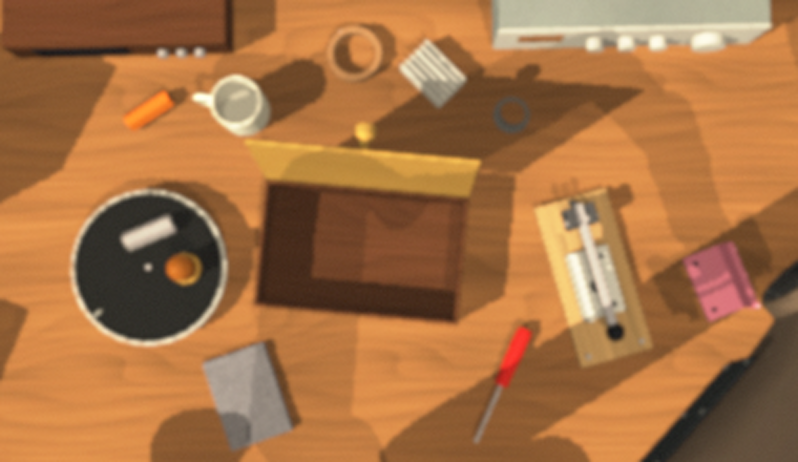

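View pics/s1.png

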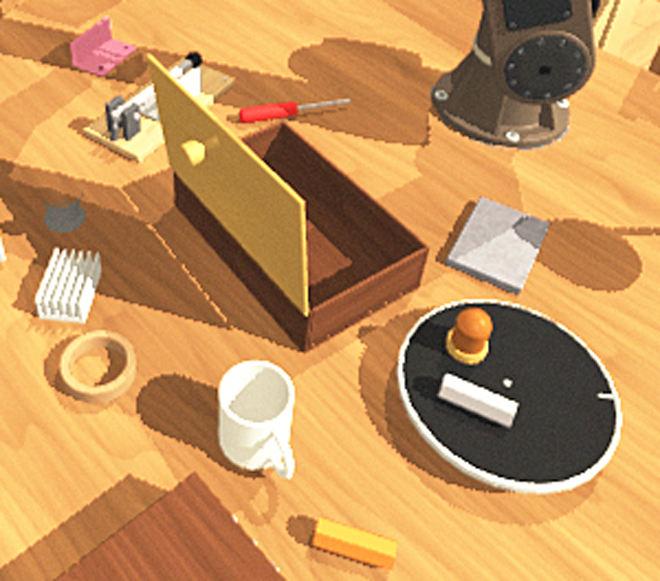

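The top view shows the lens (147,208) and the steel standoff (131,190) on the platter. The orange hex bar (132,131) and the pink corner (403,213) are decoys. The jig is at (342,212), the grey spool ring at (303,135) and the mug at (174,129). There is no knob or can in view. Next I measure.

Run:
```python
from h import *
K,M=cam("top"); D=np.load("top0.npy"); im=cv2.imread("pics/top0.png")
C=cloud(K,M,D)
np.set_printoptions(precision=3,suppress=True)
def s(u,v): print((u,v),C[v,u],im[v,u])
for u,v in [(131,190),(147,208),(131,208),(303,135),(174,129),(350,238),(340,200),(336,178),(230,200),(235,220),(190,160),(280,160),(233,145),(180,268),(250,350),(303,245),(336,205),(350,205),(333,215),(351,212)]: s(u,v)
hsv=cv2.cvtColor(im,cv2.COLOR_BGR2HSV)
# platter parts
z=C[...,2]
reg=np.zeros(D.shape,bool); reg[165:248,90:172]=1
m=(reg&(z>0.046)).astype('u1')
n,l,stt,cen=cv2.connectedComponentsWithStats(m)
for i in range(1,n):
    if stt[i,4]>8:
        P=C[l==i]; print("plat comp",stt[i],P.mean(0),P.max(0)); (c,wh,a)=cv2.minAreaRect(P[:,:2].astype('f4')); print(c,wh,a)
# platter rim via white
m=(reg&(z>0.03)&(z<0.047)).astype('u1')
cnt=max(cv2.findContours(m,0,1)[0],key=cv2.contourArea)
P=np.array([pz(K,M,u,v,.04)[:2] for u,v in cv2.convexHull(cnt)[:,0]],'f4'); print("platter",cv2.minEnclosingCircle(P), cv2.fitEllipse(P))
# box rim: points z 0.07-0.09
reg=np.zeros(D.shape,bool); reg[155:240,178:292]=1
m=reg&(z>0.068)&(z<0.088); P=C[m]; print("box",m.sum(),cv2.minAreaRect(P[:,:2].astype('f4')),P.max(0),P.min(0))
# jig bed
reg=np.zeros(D.shape,bool); reg[160:262,305:380]=1
m=reg&(z>0.008)&(z<0.09); P=C[m]; print("jig",m.sum(),cv2.minAreaRect(P[:,:2].astype('f4')))
```

```text
(131, 190) [0.559 0.342 0.062] [194 219 232]
(147, 208) [0.497 0.279 0.106] [ 36  97 179]
(131, 208) [0.5   0.348 0.043] [106 119 131]
(303, 135) [ 0.743 -0.24   0.001] [ 40  71 108]
(174, 129) [0.773 0.208 0.002] [136 165 177]
(350, 238) [ 0.387 -0.378  0.069] [28 33 39]
(340, 200) [ 0.512 -0.35   0.062] [193 216 230]
(336, 178) [ 0.586 -0.339  0.063] [179 201 220]
(230, 200) [0.521 0.017 0.013] [ 41  70 116]
(235, 220) [0.453 0.001 0.011] [27 44 71]
(190, 160) [0.644 0.133 0.145] [ 69 158 216]
(280, 160) [ 0.626 -0.144  0.24 ] [ 71 161 219]
(233, 145) [ 0.672 -0.008  0.247] [ 90 206 251]
(180, 268) [0.293 0.19  0.014] [131 142 153]
(250, 350) [ 0.254 -0.055  0.82 ] [ 87 115 142]
(303, 245) [ 0.364 -0.229  0.014] [ 44  62 245]
(336, 205) [ 0.497 -0.344  0.02 ] [176 207 220]
(350, 205) [ 0.496 -0.392  0.019] [163 192 206]
(333, 215) [ 0.463 -0.334  0.014] [166 209 230]
(351, 212) [ 0.472 -0.394  0.02 ] [161 189 200]
plat comp [118 182  26  17 221] [0.558 0.34  0.075] [0.586 0.386 1.524]
(0.5288054347038269, 0.15639078617095947) (0.4618567228317261, 0.06165890768170357) 80.82603454589844
plat comp [140 200  16  15 179] [0.501 0.283 0.083] [0.525 0.305 0.107]
(0.5017975568771362, 0.2850819230079651) (0.03965883329510689, 0.046947017312049866) 89.89330291748047
platter ((0.5044642090797424, 0.3490227460861206), 0.12500962615013123) ((0.5048170685768127, 0.3490976393222809), (0.24756434559822083, 0.24897678196430206), 178.9048614501953)
box 676 ((0.5227898955345154, 0.006301090121269226), (0.32007309794425964, 0.20247872173786163), 83.62015533447266) [0.64  0.175 0.088] [ 0.408 -0.162  0.068]
jig 2906 ((0.4783135652542114, -0.3622344136238098), (0.25136229395866394, 0.34256860613822937), 86.24079132080078)
```

Run:
```python
from h import *
np.set_printoptions(precision=4,suppress=True)
K,M=cam("top"); D=np.load("top0.npy"); im=cv2.imread("pics/top0.png"); C=cloud(K,M,D); z=C[...,2]
Ks,Ms=cam("scene"); ims=cv2.imread("pics/scene0.png")
g=im.max(2); reg=np.zeros(g.shape,bool); reg[225:250,340:362]=1
m=(reg&(g<75)).astype('u1'); n,l,s,c=cv2.connectedComponentsWithStats(m); i=1+s[1:,4].argmax(); print("ball top",s[i],c[i]); bt=c[i]
gs=ims.max(2); reg=np.zeros(g.shape,bool); reg[140:158,230:248]=1
m=(reg&(gs<75)).astype('u1'); n,l,s,c=cv2.connectedComponentsWithStats(m); i=1+s[1:,4].argmax(); print("ball scene",s[i],c[i]); bs=c[i]
o1,d1=ray(K,M,*bt); o2,d2=ray(Ks,Ms,*bs)
A=np.stack([d1,-d2],1); t=np.linalg.lstsq(A,o2-o1,rcond=None)[0]; print("ball",o1+d1*t[0],o2+d2*t[1]); print(pz(K,M,*bt,.055),pz(Ks,Ms,*bs,.055))
# arm line
reg=np.zeros(g.shape,bool); reg[175:250,322:362]=1
P=C[reg&(z>0.052)&(z<0.075)]; P=P[np.isfinite(P).all(1)]
v=cv2.fitLine(P[:,:2].astype('f4'),cv2.DIST_HUBER,0,.01,.01).ravel(); print("arm",v,np.arctan(v[1]/v[0]))
# bed
reg[:]=0; reg[160:262,305:380]=1
m=(reg&(z>0.011)).astype('u1'); n,l,s,c=cv2.connectedComponentsWithStats(m); i=1+s[1:,4].argmax()
P=np.array([pz(K,M,u,v_,.015)[:2] for v_,u in np.argwhere(l==i)],'f4'); print(cv2.minAreaRect(P))
# box rim
for name,(u,v_) in dict(fl=(60+258/2.1,80+305/2.1),fr=(60+458/2.1,80+322/2.1),br=(60+468/2.1,80+200/2.1),bl=(60+265/2.1,80+182/2.1)).items(): print(name,pz(K,M,u,v_,.08))
a=cv2.resize(im[150:270,300:390],None,fx=6,fy=6,interpolation=2); b=cv2.resize(im[165:250,85:175],None,fx=6,fy=6,interpolation=2)
cv2.imwrite('pics/jig1.png',a[:600]);cv2.imwrite('pics/plat1.png',b)
```

```text
ball top [350 235   7   7  37] [352.7568 237.7568]
ball scene [235 144   6   7  27] [238.     146.3333]
ball [ 0.3871 -0.3891  0.0576] [ 0.3845 -0.3868  0.0572]
[ 0.387  -0.3897  0.055 ] [ 0.3824 -0.3895  0.055 ]
arm [ 0.97    0.243   0.4779 -0.3595] 0.24542463
((0.4746483862400055, -0.36445993185043335), (0.2695488929748535, 0.12512490153312683), 14.880266189575195)
fl [0.4392 0.1682 0.08  ]
fr [ 0.4071 -0.142   0.08  ]
br [ 0.5966 -0.1618  0.08  ]
bl [0.6312 0.1552 0.08  ]
```

View pics/jig1.png

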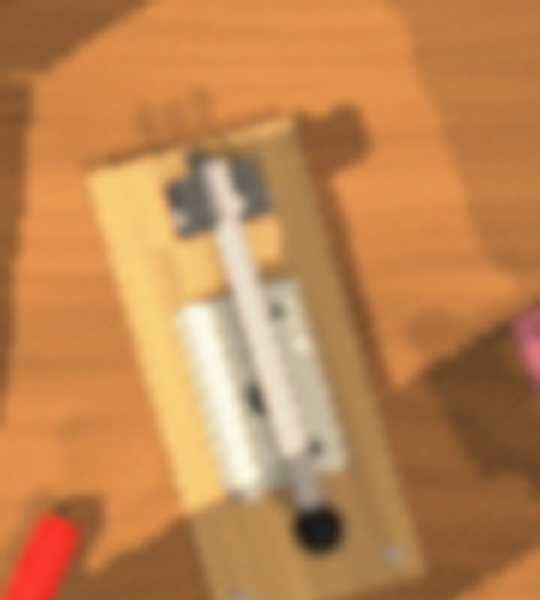

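View pics/plat1.png

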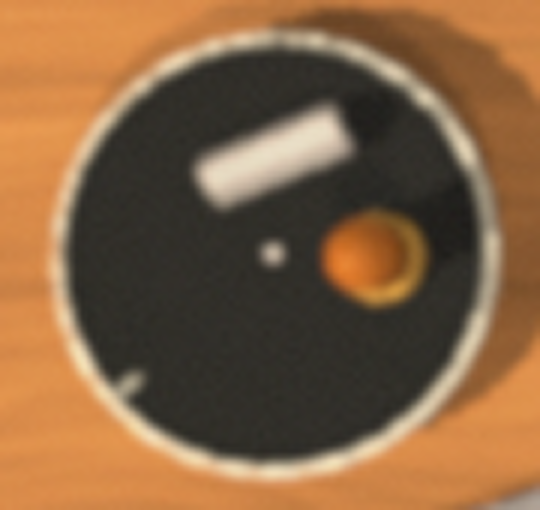

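Run:
```python
from h import *
np.set_printoptions(precision=3,suppress=True)
K,M=cam("scene"); D=np.load("scene0.npy"); C=cloud(K,M,D)
for u,v in [(180,75),(205,62),(200,85),(225,72),(210,100),(225,95),(181,105),(100,55),(110,100),(152,80),(288,90),(196,140)]: print(u,v,C[v,u])
```

```text
180 75 [ 0.354 -0.841  0.187]
205 62 [ 0.203 -0.866  0.204]
200 85 [ 0.314 -0.746  0.163]
225 72 [ 0.136 -0.804  0.16 ]
210 100 [ 0.266 -0.749  0.077]
225 95 [ 0.148 -0.795  0.05 ]
181 105 [ 0.363 -0.852  0.041]
100 55 [ 0.655 -0.898  0.323]
110 100 [ 0.69  -0.81   0.181]
152 80 [ 0.03  -1.896 -0.272]
288 90 [-0.216 -0.72   0.002]
196 140 [ 0.447 -0.597  0.007]
```

Call:
{"api": "play_rows", "payload": {
  "targets": [
    [0,0,-0.03,0.02,0.04,0,0.7],
    [0,0,-0.03,0.02,0.04,0,0.7],
    [0,0,-0.03,0.02,0.04,-0.02,0.7],
    [0,0,-0.03,0.02,0.04,-0.02,0.7],
    [0,0,-0.03,0.02,0.04,-0.02,0.7],
    [0,0,0,0.015,0.029,-0.02,0.7],
    [0,0,0,0,0,0,0.7]
  ],
  "grip_force": 15
}}

```text
t: 1.02
eef_pos: [0.3875, -0.3816, 0.1525]
ee_rot: [3.138, -0.001, -2.885]
force: [0.6, -1.1, 0.4]
width: 0.0614
```

Run:
```python
from h import *
st()
K,M=cam("wrist"); p,d=grab_frame("wrist"); cv2.imwrite("pics/w1.png",p)
p,d=grab_frame("scene"); cv2.imwrite("pics/s2.png",cv2.resize(p[0:240,100:420],None,fx=2.4,fy=2.4))
```

```text
t 1.02 p [ 0.3875 -0.3816  0.1525] r [ 3.138e+00 -1.000e-03 -2.885e+00] F [ 0.6 -1.1  0.4] w 0.0614 q [-0.42  0.22 -0.39 -0.   -0.96 -0.89]
```

View pics/w1.png

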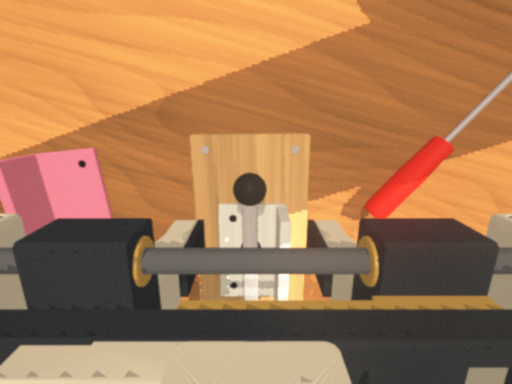

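View pics/s2.png

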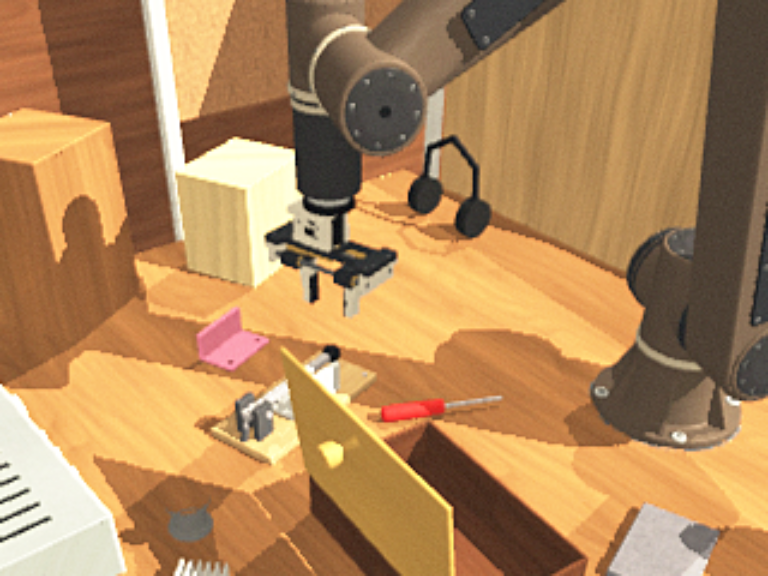

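Run:
```python
from h import *
K,M=cam("wrist"); np.set_printoptions(precision=4,suppress=True)
for n,u,v,z in [("ball",249.5,189,.055),("bedL",193,135,.015),("bedR",310,134,.015),("platecornerL",219,204,.021),("wallTopR",288,206,.066),("wallTop L edge",278,206,.066),("bed left low",199,295,.015),("bed right low",308,299,.015)]: print(n,pz(K,M,u,v,z))
```

```text
ball [ 0.386  -0.3893  0.055 ]
bedL [ 0.3575 -0.4551  0.015 ]
bedR [ 0.3272 -0.3433  0.015 ]
platecornerL [ 0.4192 -0.4141  0.021 ]
wallTopR [ 0.3894 -0.3535  0.066 ]
wallTop L edge [ 0.3916 -0.362   0.066 ]
bed left low [ 0.5365 -0.4123  0.015 ]
bed right low [ 0.5095 -0.2878  0.015 ]
```

Call:
{"api": "play_rows", "payload": {
  "targets": [
    [0.003,0,0.008,-0.0015,-0.0077,-0.025,0.7],
    [0,0,0,0,0,-0.035,0.7],
    [0,0,0,0,0,-0.035,0.7],
    [0,0,0,0,0,-0.01,0.7],
    [0,0,0,0,0,0,0.3],
    [0,0,0,0,0,0,0.3]
  ],
  "grip_force": 15
}}

```text
t: 1.88
eef_pos: [0.387, -0.3966, 0.0512]
ee_rot: [-3.141, 0.006, -2.883]
force: [3.8, 21.9, 5.0]
width: 0.0467
```

Call:
{"api": "play_rows", "payload": {
  "targets": [
    [0,0,0,-0.002,0.006,0,0.55],
    [0,0,0,0,0,0,0.55]
  ]
}}

```text
t: 2.12
eef_pos: [0.3862, -0.3911, 0.0536]
ee_rot: [-3.138, 0.009, -2.882]
force: [0.5, -0.2, 0.4]
width: 0.0481
```

Run:
```python
from h import *
st()
K,M=cam("wrist"); p,d=grab_frame("wrist"); cv2.imwrite("pics/w2.png",p)
st()
```

```text
t 2.12 p [ 0.3862 -0.3911  0.0536] r [-3.138  0.009 -2.882] F [ 0.5 -0.2  0.4] w 0.0481 q [-0.44  0.34 -0.49 -0.   -0.72 -0.87]
t 2.17 p [ 0.3865 -0.3914  0.0536] r [-3.138  0.009 -2.882] F [ 0.1  0.2 -0.2] w 0.048 q [-0.44  0.34 -0.49 -0.   -0.72 -0.87]
```

View pics/w2.png

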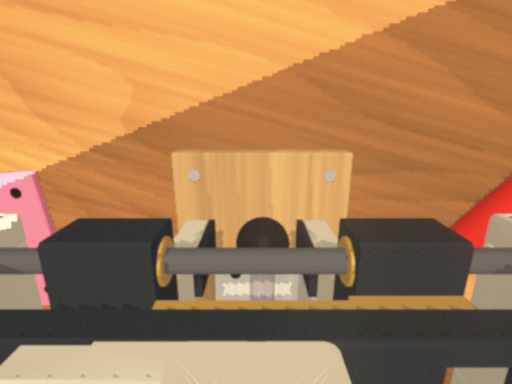

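Call:
{"api": "play_rows", "payload": {
  "targets": [
    [0,0,0,0,0.001,-0.007,0.5],
    [0,0,0,0,0,0,0.2],
    [0,0,0,0,0,0,0.2],
    [0,0,0,0,0,0,0.2],
    [0,0,0,0,0,0,0.2]
  ],
  "grip_force": 25
}}

```text
t: 2.8
eef_pos: [0.3861, -0.3872, 0.0468]
ee_rot: [3.141, 0.009, -2.884]
force: [-1.0, -2.3, -1.0]
width: 0.0286
```

Call:
{"api": "play_rows", "payload": {
  "targets": [
    [0,0,0,0.002,0.0005,0.0276,0.2],
    [0,0,0,0.006,0.0016,0.0271,0.2],
    [0,0,0,0.0098,0.0026,0.0258,0.2],
    [0,0,0,0.0134,0.0036,0.024,0.2]
  ]
}}

```text
t: 3.3
eef_pos: [0.4156, -0.3793, 0.15]
ee_rot: [3.138, 0.004, -2.886]
force: [-0.0, -1.4, -4.3]
width: 0.0297
```

Call:
{"api": "play_rows", "payload": {
  "targets": [
    [0,0,0,0.0167,0.0045,0.0216,0.2],
    [0,0,0,0.0197,0.0053,0.0188,0.2],
    [0,0,0,0.0222,0.006,0.0156,0.2],
    [0,0,0,0.024,0.0065,0.0119,0.2],
    [0,0,0,0.0256,0.0069,0.0081,0.2],
    [0,0,0,0,0,0,0.2]
  ]
}}

```text
t: 4.05
eef_pos: [0.5258, -0.35, 0.2293]
ee_rot: [3.138, 0.003, -2.887]
force: [0.3, 1.2, 2.0]
width: 0.0287
```

Call:
{"api": "play_rows", "payload": {
  "targets": [
    [0,0,0,0,0,0,0.6],
    [0,0,0,0,0,0,0.6],
    [0,0,0,0,0,0,0.6],
    [0,0,0,0,0,0.03,0.6],
    [0,0,0,0,0,0.03,0.6],
    [0,0,0,0,0,0.02,0.6]
  ]
}}

```text
t: 4.8
eef_pos: [0.5218, -0.351, 0.3076]
ee_rot: [3.135, -0.004, -2.889]
force: [-0.4, 0.2, 0.2]
width: 0.0527
```

Run:
```python
from h import *
st()
p,d=grab_frame("scene"); cv2.imwrite("pics/s3.png",cv2.resize(p[0:240,100:420],None,fx=2.4,fy=2.4))
p,d=grab_frame("top"); cv2.imwrite("pics/t3.png",cv2.resize(p[80:300,60:440],None,fx=2.1,fy=2.1))
```

```text
t 4.8 p [ 0.5218 -0.351   0.3076] r [ 3.135 -0.004 -2.889] F [-0.4  0.2  0.2] w 0.0527 q [-0.28  0.25  0.02 -0.   -1.35 -1.03]
```

View pics/s3.png

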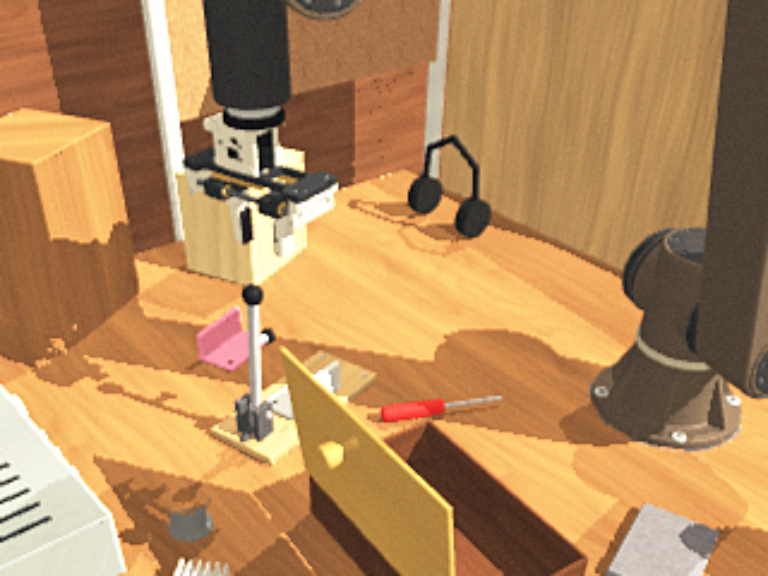

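View pics/t3.png

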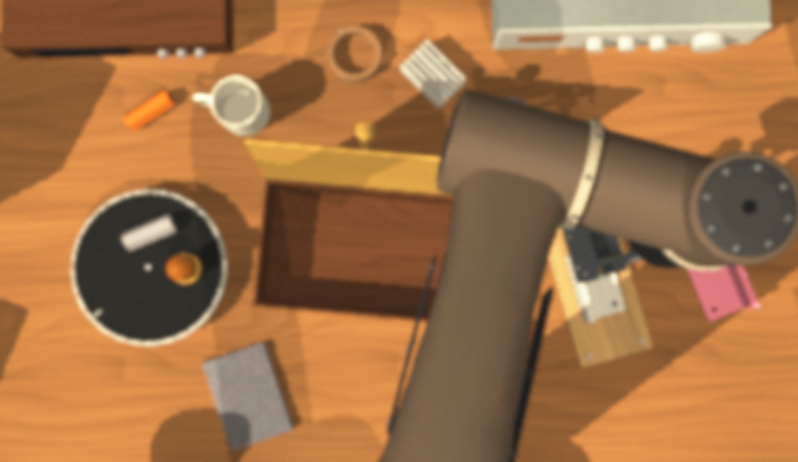

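Call:
{"api": "play_rows", "payload": {
  "targets": [
    [0,0,0,-0.03,0.002,0,0.6],
    [0,0,0,-0.03,0.002,-0.02,0.6],
    [0,0,0,-0.01,0.002,-0.03,0.6],
    [0,0,0.01,0,0,-0.03,0.6],
    [0,0,0,0,0,-0.02,0.6],
    [0,0,0,0,0,0,0.6]
  ]
}}

```text
t: 5.65
eef_pos: [0.4464, -0.345, 0.2019]
ee_rot: [3.134, -0.004, -2.882]
force: [0.3, 0.2, 1.2]
width: 0.0521
```

Run:
```python
from h import *
st()
p,d=grab_frame("wrist"); cv2.imwrite("pics/w4.png",cv2.resize(p[60:300,120:400],None,fx=2.5,fy=2.5))
```

```text
t 5.65 p [ 0.4464 -0.345   0.2019] r [ 3.134 -0.004 -2.882] F [0.3 0.2 1.2] w 0.0521 q [-0.31  0.21 -0.28 -0.01 -1.09 -0.99]
```

View pics/w4.png

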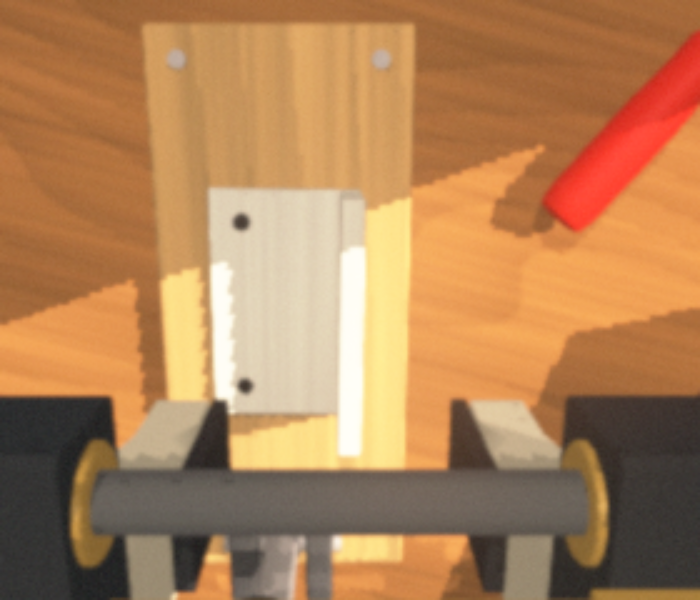

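Run:
```python
from h import *
K,M=cam("wrist"); np.set_printoptions(precision=4,suppress=True)
f=lambda u,v,z: pz(K,M,120+(u+.5)/2.5-.5,60+(v+.5)/2.5-.5,z)
a=f(353,195,.066);b=f(349.5,456,.066); print(a,b,np.linalg.norm(a-b),(a+b)/2,np.arctan2(*(b-a)[[1,0]]))
print(f(341,195,.066)-f(365,195,.066))
c=f(209,188,.021);e=f(216,411,.021); print(c,e,np.arctan2(*(e-c)[[1,0]]))
```

```text
[ 0.4015 -0.3508  0.066 ] [ 0.5108 -0.3226  0.066 ] 0.11284392232069003 [ 0.4562 -0.3367  0.066 ] 0.25250434650787074
[ 0.0024 -0.0092  0.    ]
[ 0.4192 -0.4128  0.021 ] [ 0.5252 -0.3865  0.021 ] 0.24374229710252757
```

Call:
{"api": "play_rows", "payload": {
  "targets": [
    [-0.007,-0.002,-0.005,0.004,0.0065,-0.03,0.6],
    [0,0,0,0,0,-0.04,0.6],
    [0,0,0,0,0,-0.04,0.6],
    [0,0,0,0,0,-0.03,0.6],
    [0,0,0,0,0,0,0.6]
  ]
}}

```text
t: 6.32
eef_pos: [0.4548, -0.3408, 0.0653]
ee_rot: [-3.134, 0.005, -2.886]
force: [-0.5, -0.3, 0.9]
width: 0.0527
```

Call:
{"api": "play_rows", "payload": {
  "targets": [
    [0.004,0.001,0,-0.004,0.002,-0.015,0.6],
    [0,0,0,0,0,-0.004,0.6],
    [0,0,0,0,0,0,0.6]
  ]
}}

```text
t: 6.7
eef_pos: [0.453, -0.3398, 0.0488]
ee_rot: [-3.135, 0.009, -2.885]
force: [-0.1, -0.2, -0.5]
width: 0.0527
```

Call:
{"api": "play_rows", "payload": {
  "targets": [
    [-0.005,-0.002,0,0,0.001,-0.003,0.0],
    [0,0,0,0,0,0,0],
    [0,0,0,0,0,0,0],
    [0,0,0,0,0,0,0],
    [0,0,0,0,0,0,0],
    [0,0,0,0,0,0,0]
  ],
  "grip_force": 40
}}

```text
t: 7.45
eef_pos: [0.4538, -0.3388, 0.0473]
ee_rot: [-3.128, 0.012, -2.885]
force: [0.6, 0.1, 0.2]
width: 0.0097
```

Call:
{"api": "play_rows", "payload": {
  "targets": [
    [0,0,0,0,0,0.01,0],
    [0,0,0,-0.01,-0.003,0.02,0],
    [0,0,0,-0.015,-0.004,0.03,0],
    [0,0,0,-0.01,-0.003,0.04,0],
    [0,0,0,0,0,0.04,0],
    [0,0,0,0,0.01,0.01,0],
    [0,0,0,0,0.01,0,0]
  ]
}}

```text
t: 8.32
eef_pos: [0.4146, -0.3275, 0.2016]
ee_rot: [-3.131, 0.009, -2.887]
force: [0.3, 0.3, -3.0]
width: 0.0099
```

Run:
```python
from h import *
st()
p,d=grab_frame("scene"); cv2.imwrite("pics/s5.png",cv2.resize(p[0:240,100:420],None,fx=2.4,fy=2.4))
p,d=grab_frame("wrist"); cv2.imwrite("pics/w5.png",p)
```

```text
t 8.32 p [ 0.4146 -0.3275  0.2016] r [-3.131  0.009 -2.887] F [ 0.3  0.3 -3. ] w 0.0099 q [-0.29  0.14 -0.37  0.01 -1.05 -1.03]
```

View pics/s5.png

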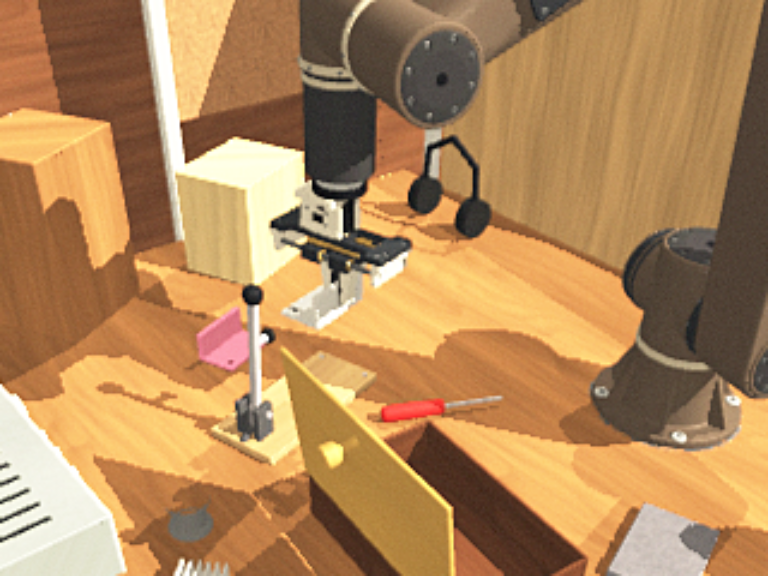

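View pics/w5.png

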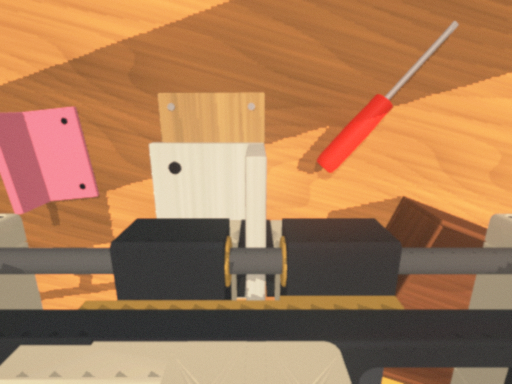

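Call:
{"api": "play_rows", "payload": {
  "targets": [
    [0,0,-0.04,0.0104,0.025,0,0],
    [0,0,-0.05,0.0104,0.035,0,0],
    [0,0,-0.05,0.0104,0.035,0,0],
    [0,0,-0.05,0.0104,0.035,0,0],
    [0,0,-0.05,0.0104,0.035,0,0],
    [0,0,-0.05,0.0104,0.035,0,0],
    [0,0,-0.05,0.0104,0.035,0,0],
    [0,0,-0.02,0.0104,0.03,0,0],
    [0,0,0,0,0,0,0]
  ]
}}

```text
t: 9.55
eef_pos: [0.4931, -0.0511, 0.1861]
ee_rot: [-3.133, -0.016, 3.028]
force: [-0.2, -0.3, -2.4]
width: 0.0097
```

Run:
```python
from h import *
st()
p,d=grab_frame("scene"); cv2.imwrite("pics/s6.png",cv2.resize(p[100:300,130:400],None,fx=2.8,fy=2.8))
p,d=grab_frame("wrist"); cv2.imwrite("pics/w6.png",p)
```

```text
t 9.55 p [ 0.4931 -0.0511  0.1861] r [-3.133 -0.016  3.028] F [-0.2 -0.3 -2.4] w 0.0097 q [ 0.3   0.12 -0.44  0.   -1.04 -1.98]
```

View pics/s6.png

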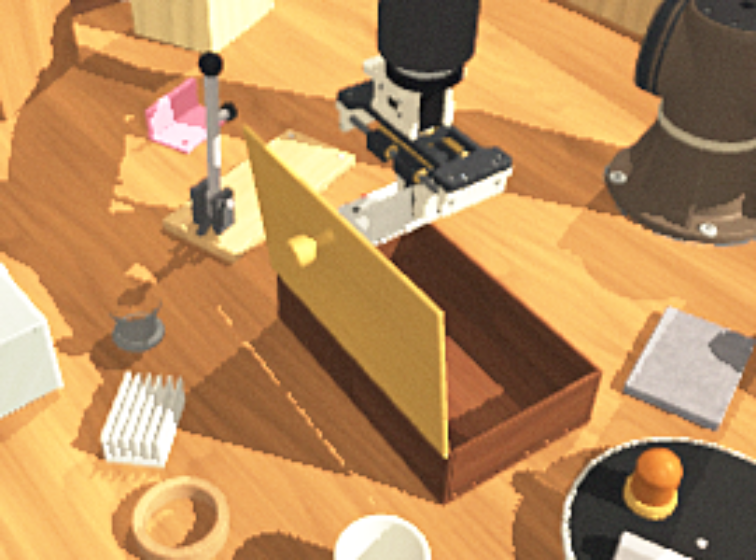

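View pics/w6.png

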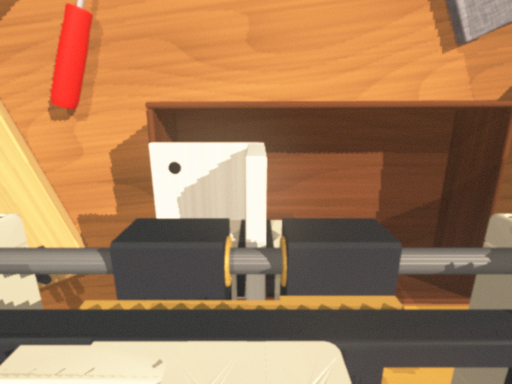

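Run:
```python
from h import *
K,M=cam("wrist"); np.set_printoptions(precision=4,suppress=True)
a=pz(K,M,148,103,.08); b=pz(K,M,511,100,.08); print(a,b,np.arctan2(-(b-a)[0],(b-a)[1]))
yaw=-0.103
R=np.array([[np.cos(yaw),-np.sin(yaw)],[np.sin(yaw),np.cos(yaw)]])
print("centre",a[:2]-R@[-.1,-.16])
```

```text
[ 0.4031 -0.136   0.08  ] [0.436  0.1711 0.08  ] -0.10661390537119325
centre [0.5191 0.0129]
```

Call:
{"api": "play_rows", "payload": {
  "targets": [
    [0,-0.012,0,0,0,-0.03,0],
    [0,0,0,0,0,-0.04,0],
    [0,0,0,0,0,-0.04,0],
    [0,0,0,0,0,-0.02,0],
    [0,0,0,0,0,0,0]
  ]
}}

```text
t: 10.28
eef_pos: [0.4897, -0.0568, 0.0513]
ee_rot: [-3.133, -0.007, 3.024]
force: [-0.3, 0.5, -2.6]
width: 0.0096
```

Call:
{"api": "play_rows", "payload": {
  "targets": [
    [0,0,0,0,0,-0.006,0],
    [0,0,0,0,0,-0.004,0],
    [0,0,0,0,0,-0.002,0],
    [0,0,0,0,0,0,0]
  ]
}}

```text
t: 10.78
eef_pos: [0.4912, -0.0573, 0.0409]
ee_rot: [-3.134, -0.003, 3.024]
force: [-0.1, 0.3, -2.4]
width: 0.0102
```

Call:
{"api": "play_rows", "payload": {
  "targets": [
    [0,0,0,0,0,-0.0025,0],
    [0,0,0,0,0,0,0],
    [0,0,0,0,0,0,0]
  ]
}}

```text
t: 11.15
eef_pos: [0.4917, -0.057, 0.039]
ee_rot: [-3.134, -0.002, 3.024]
force: [1.2, -0.7, -1.8]
width: 0.0098
```

Nearly on the floor, so I release slowly with a partial opening and then retreat.

Call:
{"api": "play_rows", "payload": {
  "targets": [
    [0,0,0,0,0,-0.001,0],
    [0,0,0,0,0,0,0.45],
    [0,0,0,0,0,0,0.45],
    [0,0,0,0,0,0,0.45],
    [0,0,0,0,0,0,0.45],
    [0,0,0,0,0,0.02,0.45],
    [0,0,0,0,0,0.04,0.45],
    [0,0,0,0,0,0.05,0.45],
    [0,0,0,0,0,0.05,0.45],
    [0,0,0,0,0,0.04,0.45]
  ]
}}

```text
t: 12.4
eef_pos: [0.4892, -0.0577, 0.2414]
ee_rot: [-3.132, -0.008, 3.025]
force: [1.0, 0.7, -0.9]
width: 0.0395
```

Run:
```python
from h import *
st()
p,d=grab_frame("wrist"); cv2.imwrite("pics/w7.png",p)
p,d=grab_frame("top"); cv2.imwrite("pics/t7.png",cv2.resize(p[80:300,60:440],None,fx=2.1,fy=2.1))
```

```text
t 12.4 p [ 0.4892 -0.0577  0.2414] r [-3.132 -0.008  3.025] F [ 1.   0.7 -0.9] w 0.0395 q [ 0.29  0.06 -0.37  0.01 -1.15 -1.98]
```

View pics/w7.png

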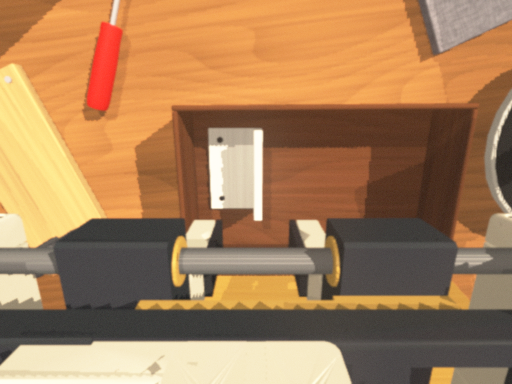

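View pics/t7.png

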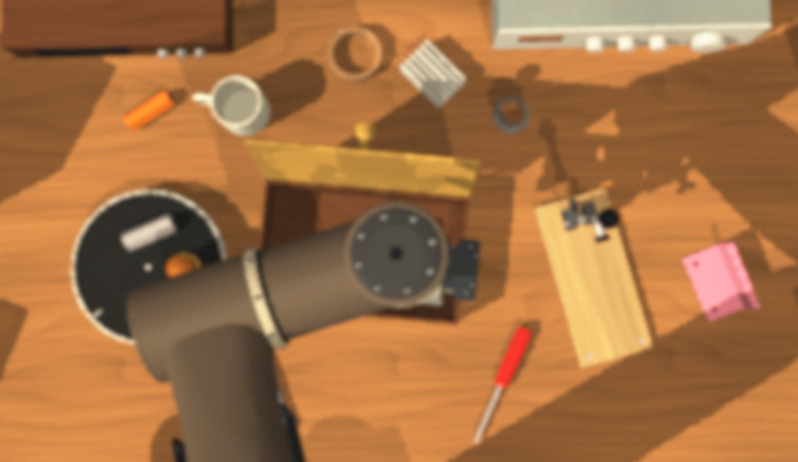

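Run:
```python
from h import *
K,M=cam("top"); np.set_printoptions(precision=4,suppress=True)
print(pz(K,M,60+609.5/2.1,80+217.5/2.1,.2395))
```

```text
[ 0.5535 -0.3468  0.2395]
```

Call:
{"api": "play_rows", "payload": {
  "targets": [
    [0,0,0,0,-0.01,0.04,0.6],
    [0,0,0.03,0.008,-0.03,0.04,0.6],
    [0,0,0.05,0.008,-0.04,0,0.6],
    [0,0,0.05,0.008,-0.04,0,0.6],
    [0,0,0.05,0.008,-0.04,0,0.6],
    [0,0,0.05,0.008,-0.04,0,0.6],
    [0,0,0.05,0.008,-0.04,0,0.6],
    [0,0,0.05,0.008,-0.03,0,0.6],
    [0,0,0.03,0.008,-0.02,0,0.6],
    [0,0,0,0,0,0,0.6]
  ]
}}

```text
t: 13.75
eef_pos: [0.5552, -0.3564, 0.3196]
ee_rot: [-3.137, -0.005, -2.885]
force: [-1.2, -0.4, -0.2]
width: 0.0527
```

Call:
{"api": "play_rows", "payload": {
  "targets": [
    [0,0,0,-0.002,0.01,-0.01,0.6],
    [0,0,0,0,0,0,0.6]
  ]
}}

```text
t: 14.0
eef_pos: [0.5525, -0.3447, 0.3076]
ee_rot: [-3.139, -0.007, -2.885]
force: [0.2, -0.3, 0.6]
width: 0.0528
```

Run:
```python
from h import *
st()
p,d=grab_frame("wrist"); cv2.imwrite("pics/w8.png",p)
```

```text
t 14.0 p [ 0.5525 -0.3447  0.3076] r [-3.139 -0.007 -2.885] F [ 0.2 -0.3  0.6] w 0.0528 q [-0.26  0.29  0.07  0.01 -1.35 -1.06]
```

View pics/w8.png

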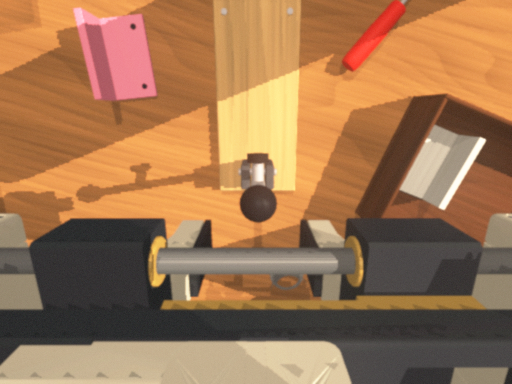

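Call:
{"api": "play_rows", "payload": {
  "targets": [
    [0,0,0,0,0,-0.03,0.6],
    [0,0,0,0,0,-0.03,0.6],
    [0,0,0,0,0,-0.01,0.6],
    [0,0,0,0,0,0,0.6]
  ]
}}

```text
t: 14.55
eef_pos: [0.5538, -0.3432, 0.2404]
ee_rot: [-3.134, -0.002, -2.882]
force: [0.8, 0.3, -1.2]
width: 0.0527
```

Call:
{"api": "play_rows", "payload": {
  "targets": [
    [0,0,0,-0.0005,-0.002,-0.008,0.6],
    [0,0,0,0,0,0,0.2],
    [0,0,0,0,0,0,0.2],
    [0,0,0,0,0,0,0.2],
    [0,0,0,0,0,0,0.2]
  ],
  "grip_force": 25
}}

```text
t: 15.18
eef_pos: [0.5535, -0.3425, 0.2346]
ee_rot: [-3.137, 0.001, -2.881]
force: [0.8, -3.7, -3.3]
width: 0.0285
```

Call:
{"api": "play_rows", "payload": {
  "targets": [
    [0,0,0,-0.0265,-0.0072,-0.004,0.2],
    [0,0,0,-0.0256,-0.0069,-0.0081,0.2],
    [0,0,0,-0.024,-0.0065,-0.0119,0.2],
    [0,0,0,-0.0222,-0.006,-0.0156,0.2],
    [0,0,0,-0.0197,-0.0053,-0.0188,0.2],
    [0,0,0,-0.0167,-0.0045,-0.0216,0.2]
  ]
}}

```text
t: 15.92
eef_pos: [0.4195, -0.3783, 0.157]
ee_rot: [-3.133, 0.012, -2.879]
force: [3.7, 0.3, -6.3]
width: 0.0284
```

Call:
{"api": "play_rows", "payload": {
  "targets": [
    [0,0,0,-0.0134,-0.0036,-0.024,0.2],
    [0,0,0,-0.0098,-0.0026,-0.0258,0.2],
    [0,0,0,-0.006,-0.0016,-0.0271,0.2],
    [0,0,0,-0.002,-0.0005,-0.025,0.2],
    [0,0,0,0,0,0,0.2]
  ]
}}

```text
t: 16.55
eef_pos: [0.3862, -0.3872, 0.0513]
ee_rot: [-3.133, 0.013, -2.882]
force: [2.0, 1.7, -3.1]
width: 0.0285
```

Call:
{"api": "play_rows", "payload": {
  "targets": [
    [0,0,0,0,0,-0.006,0.2],
    [0,0,0,0,0,-0.004,0.2],
    [0,0,0,0,0,0,0.2]
  ]
}}

```text
t: 16.92
eef_pos: [0.3863, -0.3872, 0.043]
ee_rot: [-3.133, 0.013, -2.881]
force: [0.3, 1.8, -1.8]
width: 0.0286
```

Call:
{"api": "play_rows", "payload": {
  "targets": [
    [0,0,0,0,0,-0.001,0.6],
    [0,0,0,0,0,0,0.6],
    [0,0,0,0,0,0,0.6],
    [0,0,0,0,0,0,0.6],
    [0,0,0,0,0,0.03,0.6],
    [0,0,0,0,0,0.05,0.6],
    [0,0,0,0,0,0.05,0.6],
    [0,0,0,0,0,0.05,0.6],
    [0,0,0,0,0.02,0.02,0.6],
    [0,0,0,0,0,0,0.6]
  ]
}}

```text
t: 18.18
eef_pos: [0.3859, -0.3676, 0.2492]
ee_rot: [-3.131, 0.014, -2.881]
force: [0.5, -1.9, 0.3]
width: 0.0524
```

Run:
```python
from h import *
np.set_printoptions(precision=3,suppress=True)
st()
p,d=grab_frame("scene"); cv2.imwrite("pics/s9.png",cv2.resize(p[100:360,150:450],None,fx=2.2,fy=2.2))
p,d=grab_frame("top"); cv2.imwrite("pics/t9.png",cv2.resize(p[80:300,60:440],None,fx=2.1,fy=2.1)); np.save("top9.npy",d); cv2.imwrite("pics/t9raw.png",p)
```

```text
t 18.18 p [ 0.386 -0.368  0.249] r [-3.131  0.014 -2.881] F [ 0.5 -1.9  0.3] w 0.0524 q [-0.39  0.11 -0.29  0.   -1.15 -0.92]
```

View pics/s9.png

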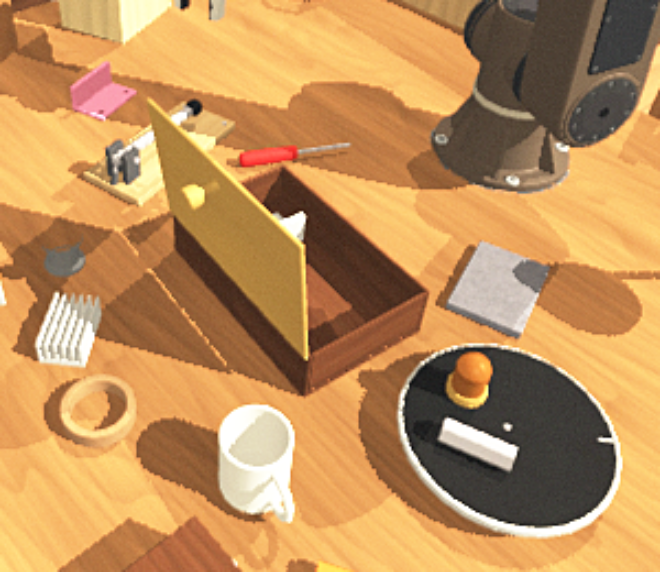

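View pics/t9.png

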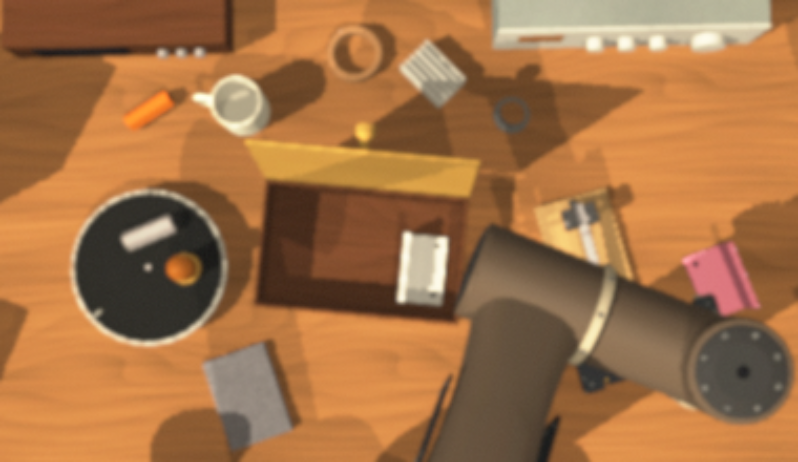

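Call:
{"api": "play_rows", "payload": {
  "targets": [
    [0,0,0,0.005,0.02,0.01,0.65],
    [0,0,0.05,0.01,0.05,0,0.65],
    [0,0,0.1,0.01,0.055,0,0.65],
    [0,0,0.1,0.01,0.055,0,0.65],
    [0,0,0.1,0.01,0.055,0,0.65],
    [0,0,0.1,0.01,0.055,0,0.65],
    [0,0,0.1,0.01,0.055,0,0.65],
    [0,0,0.1,0.01,0.055,0,0.65],
    [0,0,0.1,0.01,0.055,0,0.65],
    [0,0,0.1,0.01,0.055,0,0.65],
    [0,0,0.1,0.01,0.05,0,0.65],
    [0,0,0.05,0,0.03,0,0.65]
  ]
}}

```text
t: 19.77
eef_pos: [0.487, 0.2353, 0.2384]
ee_rot: [3.136, -0.015, -1.856]
force: [0.2, -0.4, -1.0]
width: 0.0568
```

Call:
{"api": "play_rows", "payload": {
  "targets": [
    [0,0,0,0.006,0.02,0,0.65],
    [0,0,-0.014,0.006,0.02,-0.02,0.65],
    [0,0,0,0,0,-0.02,0.65],
    [0,0,0,0,0,0,0.65]
  ]
}}

```text
t: 20.27
eef_pos: [0.5001, 0.2766, 0.1922]
ee_rot: [3.132, -0.023, -1.874]
force: [0.6, 0.3, 0.7]
width: 0.0572
```

Run:
```python
from h import *
np.set_printoptions(precision=4,suppress=True)
st()
p,d=grab_frame("wrist"); cv2.imwrite("pics/w10.png",p)
p,d=grab_frame("scene"); cv2.imwrite("pics/s10.png",cv2.resize(p[200:384,250:450],None,fx=3,fy=3))
```

```text
t 20.27 p [0.5001 0.2766 0.1922] r [ 3.132 -0.023 -1.874] F [0.6 0.3 0.7] w 0.0572 q [ 0.85  0.24 -0.27  0.   -1.09 -1.15]
```

View pics/w10.png

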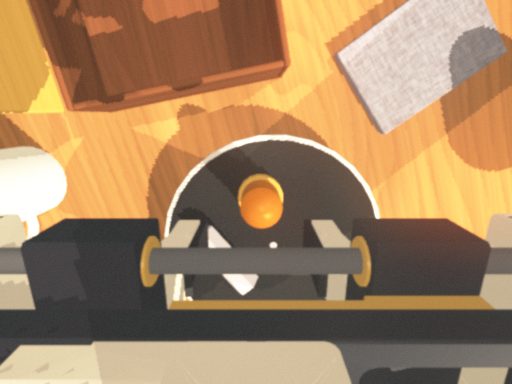

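View pics/s10.png

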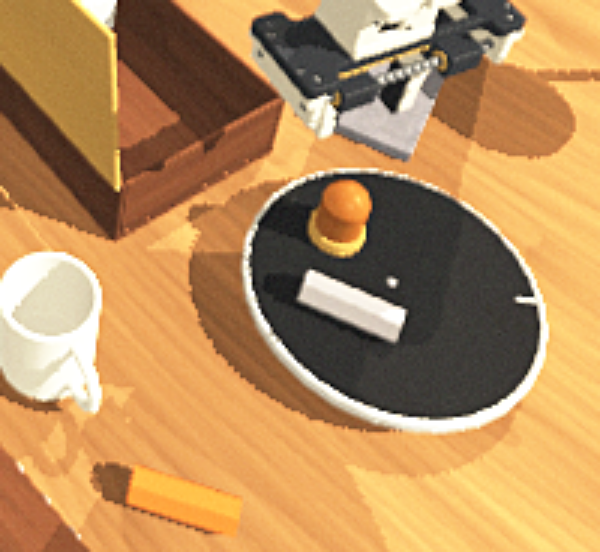

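Run:
```python
from h import *
np.set_printoptions(precision=4,suppress=True)
K,M=cam("wrist"); im=cv2.imread("pics/w10.png"); h=cv2.cvtColor(im,cv2.COLOR_BGR2HSV)
print(pz(K,M,262,208,.083)); print("bezel",pz(K,M,261.5,198,.046), pz(K,M,238,192,.052)-pz(K,M,285,192,.052))
print("standoff left end",pz(K,M,206,227,.066),pz(K,M,258,287,.066),pz(K,M,243,294,.066))
print("platter axis",pz(K,M,273,245,.04))
# bezel outer arc pixels
reg=np.zeros(h.shape[:2],bool); reg[165:200,225:300]=1
m=reg&(h[...,2]>110)&(h[...,1]>100)&(h[...,0]<35)
pts=np.array([[u,np.where(m[:,u])[0].min()] for u in range(225,300) if m[:,u].any() and np.where(m[:,u])[0].min()<192],'f4')
W=np.array([pz(K,M,u,v,.052)[:2] for u,v in pts]); 
from scipy.optimize import least_squares
r=least_squares(lambda c:np.hypot(*(W-c).T)-.024,W.mean(0)+[0,.02],loss='soft_l1',f_scale=.001); print("bezel fit",r.x,len(W),np.abs(r.fun).mean())
```

```text
[0.499  0.2955 0.083 ]
bezel [0.4988 0.2965 0.046 ] [ 0.0474 -0.0149  0.    ]
standoff left end [0.5617 0.3035 0.066 ] [0.5312 0.3873 0.066 ] [0.5496 0.3907 0.066 ]
platter axis [0.503  0.3565 0.04  ]
bezel fit [0.4991 0.2919] 46 0.0002600937514688609
```

Run:
```python
from h import *
np.set_printoptions(precision=4,suppress=True)
for i in range(2):
    st(); K,M=cam("wrist"); p,d=grab_frame("wrist")
    C=cloud(K,M,d)
    hsv=cv2.cvtColor(p,cv2.COLOR_BGR2HSV)
    m=(hsv[...,1]>180)&(hsv[...,0]<18)&(hsv[...,2]>120); m[:185]=0;m[235:]=0;m[:,:230]=0;m[:,295:]=0
    cnt=max(cv2.findContours(m.astype('u1'),0,1)[0],key=cv2.contourArea); c,r=cv2.minEnclosingCircle(cnt); print(c,r,pz(K,M,*c,.083),C[208,262])
    print("axis",pz(K,M,273,245,.04))
K,M=cam("top"); p,d=grab_frame("top"); C=cloud(K,M,d); cv2.imwrite("pics/t10.png",cv2.resize(p[150:270,60:220],None,fx=4.5,fy=4.5)); st()
```

```text
t 20.38 p [0.5009 0.2772 0.1942] r [ 3.134 -0.02  -1.874] F [0.3 0.7 0.4] w 0.0568 q [ 0.85  0.24 -0.27  0.   -1.09 -1.15]
(261.5, 203.4250030517578) 22.26511001586914 [0.4981 0.291  0.083 ] [0.4977 0.2892 0.1023]
axis [0.503  0.3565 0.04  ]
t 20.43 p [0.5011 0.2775 0.1949] r [ 3.135 -0.019 -1.873] F [ 0.9 -0.6  0.2] w 0.0564 q [ 0.85  0.23 -0.27  0.   -1.09 -1.15]
(261.75, 202.6999969482422) 22.41332244873047 [0.498  0.2909 0.083 ] [0.498  0.2896 0.1027]
axis [0.5033 0.3573 0.04  ]
t 20.52 p [0.501  0.2777 0.1955] r [ 3.135 -0.017 -1.873] F [ 0.2  0.  -0.2] w 0.0571 q [ 0.85  0.23 -0.27  0.   -1.09 -1.15]
```

View pics/t10.png

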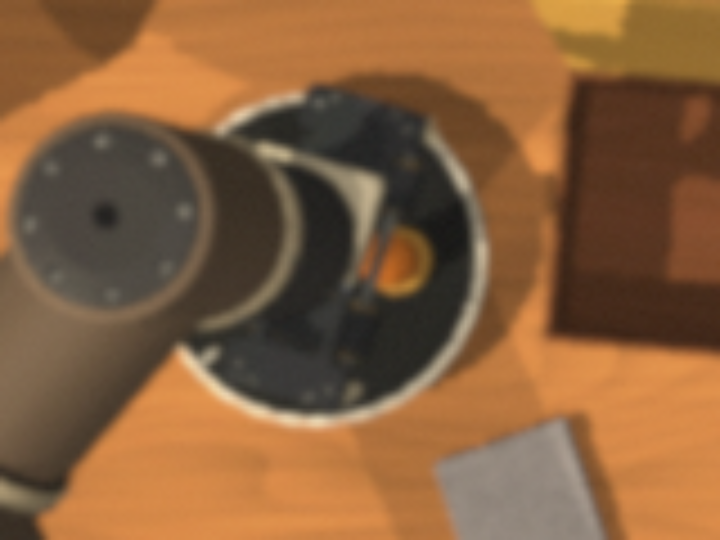

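Call:
{"api": "play_rows", "payload": {
  "targets": [
    [0.012,-0.008,0,-0.003,0.013,-0.02,0.65],
    [0,0,0,0,0,-0.025,0.65],
    [0,0,0,0,0,-0.025,0.65],
    [0,0,0,0,0,0,0.65],
    [0,0,0,0,0,0,0.65]
  ]
}}

```text
t: 21.15
eef_pos: [0.5004, 0.2921, 0.13]
ee_rot: [-3.139, 0.006, -1.874]
force: [0.9, -0.6, 0.6]
width: 0.057
```

Run:
```python
from h import *
np.set_printoptions(precision=4,suppress=True)
st(); K,M=cam("wrist"); p,d=grab_frame("wrist"); cv2.imwrite("pics/w11.png",p); st()
```

```text
t 21.15 p [0.5004 0.2921 0.13  ] r [-3.139  0.006 -1.874] F [ 0.9 -0.6  0.6] w 0.057 q [ 0.87  0.29 -0.35  0.   -0.92 -1.17]
t 21.2 p [0.5003 0.292  0.13  ] r [-3.139  0.006 -1.874] F [-0.8  0.5  0.2] w 0.0571 q [ 0.87  0.29 -0.35  0.   -0.92 -1.17]
```

View pics/w11.png

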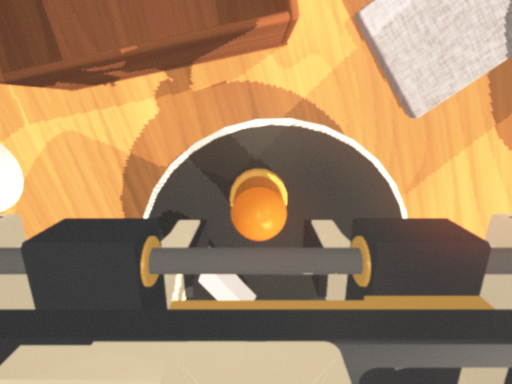

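Run:
```python
from h import *
np.set_printoptions(precision=4,suppress=True)
K,M=cam("wrist"); print(pz(K,M,259,212,.083), proj(K,M,np.array([.5003,.292,.083])))
im=cv2.imread("pics/w11.png");h=cv2.cvtColor(im,cv2.COLOR_BGR2HSV)
reg=np.zeros(h.shape[:2],bool); reg[160:200,215:305]=1
m=reg&(h[...,2]>110)&(h[...,1]>100)&(h[...,0]<35)
pts=np.array([[u,np.where(m[:,u])[0].min()] for u in range(215,305) if m[:,u].any() and np.where(m[:,u])[0].min()<192],'f4')
W=np.array([pz(K,M,u,v,.052)[:2] for u,v in pts])
from scipy.optimize import least_squares
r=least_squares(lambda c:np.hypot(*(W-c).T)-.024,W.mean(0)+[0,.02],loss='soft_l1',f_scale=.001); print("bezel fit",r.x,len(W),np.abs(r.fun).mean())
```

```text
[0.4978 0.2924 0.083 ] (np.float64(255.55222907276817), np.float64(212.4654229806108))
bezel fit [0.4977 0.2904] 58 0.0001992688828182067
```

Call:
{"api": "play_rows", "payload": {
  "targets": [
    [0,0,0,-0.0025,-0.001,-0.02,0.65],
    [0,0,0,0,0,-0.02,0.65],
    [0,0,0,0,0,-0.015,0.65],
    [0,0,0,0,0,0,0.65],
    [0,0,0,0,0,0,0.65]
  ]
}}

```text
t: 21.82
eef_pos: [0.5006, 0.2934, 0.0794]
ee_rot: [-3.134, 0.014, -1.874]
force: [0.1, 0.7, 0.1]
width: 0.0574
```

Call:
{"api": "play_rows", "payload": {
  "targets": [
    [-0.012,0.009,0,-0.0025,-0.002,-0.011,0.65],
    [0,0,0,0,0,0,0.65],
    [0,0,0,0,0,0,0.3],
    [0,0,0,0,0,0,0.3],
    [0,0,0,0,0,0,0.3],
    [0,0,0,0,0,0,0.3]
  ],
  "grip_force": 25
}}

```text
t: 22.58
eef_pos: [0.4984, 0.2918, 0.069]
ee_rot: [-3.139, 0.0, -1.874]
force: [0.0, -0.2, -0.9]
width: 0.0397
```

Gripped, with a width of 39.7 mm. Lift.

Call:
{"api": "play_rows", "payload": {
  "targets": [
    [0,0,0,0,0,0.02,0.3],
    [0,0,0,0,0,0.04,0.3],
    [0,0,0,0,0,0.04,0.3],
    [0,0,0,0,0,0.03,0.3],
    [0,0,0,0,0,0,0.3]
  ]
}}

```text
t: 23.2
eef_pos: [0.4973, 0.2906, 0.202]
ee_rot: [-3.14, -0.002, -1.874]
force: [-1.0, -0.2, -1.6]
width: 0.0397
```

Run:
```python
from h import *
st(); p,d=grab_frame("scene"); cv2.imwrite("pics/s12.png",cv2.resize(p[130:384,200:450],None,fx=2.3,fy=2.3))
```

```text
t 23.2 p [0.4973 0.2906 0.202 ] r [-3.140e+00 -2.000e-03 -1.874e+00] F [-1.  -0.2 -1.6] w 0.0397 q [ 0.87  0.22 -0.26  0.   -1.09 -1.17]
```

View pics/s12.png

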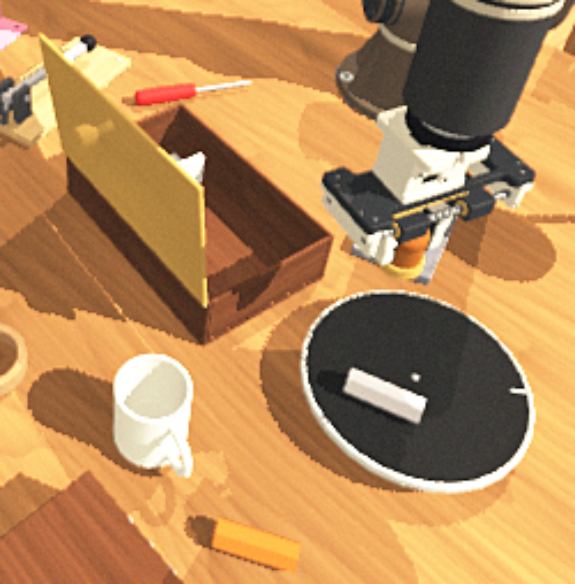

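Call:
{"api": "play_rows", "payload": {
  "targets": [
    [0,0,-0.1,0.002,-0.01,0,0.3],
    [0,0,-0.12,0.002,-0.016,0,0.3],
    [0,0,-0.12,0.002,-0.017,0,0.3],
    [0,0,-0.12,0.002,-0.017,0,0.3],
    [0,0,-0.12,0.002,-0.017,0,0.3],
    [0,0,-0.12,0.002,-0.017,0,0.3],
    [0,0,-0.12,0.002,-0.017,0,0.3],
    [0,0,-0.12,0.002,-0.017,0,0.3],
    [0,0,-0.12,0.002,-0.017,0,0.3],
    [0,0,-0.12,0.002,-0.017,0,0.3],
    [0,0,-0.12,0.002,-0.017,0,0.3],
    [0,0,-0.07,0,-0.005,0,0.3]
  ]
}}

```text
t: 24.75
eef_pos: [0.5097, 0.0956, 0.1824]
ee_rot: [-3.14, -0.031, 2.991]
force: [-0.6, -0.4, -1.6]
width: 0.0396
```

Call:
{"api": "play_rows", "payload": {
  "targets": [
    [0,0,0,0,0,0,0.3],
    [0,0,0,0,0,0,0.3]
  ]
}}

```text
t: 25.0
eef_pos: [0.5087, 0.0949, 0.1804]
ee_rot: [-3.138, -0.034, 2.992]
force: [-0.3, 0.9, -0.7]
width: 0.0396
```

Run:
```python
from h import *
np.set_printoptions(precision=4,suppress=True)
s=st(); p,d=grab_frame("wrist"); cv2.imwrite("pics/w13.png",p)
y=-.104; R=np.array([[np.cos(y),-np.sin(y)],[np.sin(y),np.cos(y)]]); print(R.T@(s["eef_pos"][:2]-[.519,.011]))
```

```text
t 25.0 p [0.5087 0.0949 0.1804] r [-3.138 -0.034  2.992] F [-0.3  0.9 -0.7] w 0.0396 q [ 0.55  0.17 -0.38 -0.02 -1.05 -2.26]
[-0.019   0.0824]
```

View pics/w13.png

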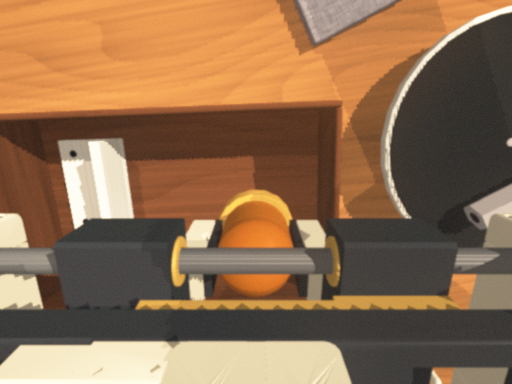

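Call:
{"api": "play_rows", "payload": {
  "targets": [
    [-0.004,-0.03,0.04,0.003,0.012,-0.02,0.3],
    [0,0,0,0,0,-0.03,0.3],
    [0,0,0,0,0,-0.03,0.3],
    [0,0,0,0,0,-0.03,0.3],
    [0,0,0,0,0,0,0.3]
  ]
}}

```text
t: 25.68
eef_pos: [0.5119, 0.1094, 0.0678]
ee_rot: [-3.139, -0.001, 3.041]
force: [0.0, -0.1, -0.1]
width: 0.0396
```

Call:
{"api": "play_rows", "payload": {
  "targets": [
    [0,0,0,0,0,-0.015,0.3],
    [0,0,0,0,0,-0.01,0.3],
    [0,0,0,0,0,-0.006,0.3],
    [0,0,0,0,0,0,0.3]
  ]
}}

```text
t: 26.18
eef_pos: [0.5136, 0.1106, 0.0374]
ee_rot: [-3.141, 0.002, 3.043]
force: [0.7, -0.9, -0.9]
width: 0.0396
```

Call:
{"api": "play_rows", "payload": {
  "targets": [
    [0,0,0,0,0,-0.0025,0.3],
    [0,0,0,0,0,0,0.3],
    [0,0,0,0,0,0,0.58],
    [0,0,0,0,0,0,0.58],
    [0,0,0,0,0,0,0.58],
    [0,0,0,0,0,0.02,0.58],
    [0,0,0,0,0,0.04,0.58],
    [0,0,0,0,0,0.05,0.58],
    [0,0,0,0,0,0.05,0.58],
    [0,0,0,0,0,0.03,0.58],
    [0,0,0,0,0,0,0.58]
  ]
}}

```text
t: 27.55
eef_pos: [0.5133, 0.1101, 0.2324]
ee_rot: [3.141, 0.004, 3.044]
force: [-0.6, -0.3, 0.6]
width: 0.0507
```

Run:
```python
from h import *
s=st(); p,d=grab_frame("wrist"); cv2.imwrite("pics/w14.png",p)
```

```text
t 27.55 p [0.5133 0.1101 0.2324] r [3.141 0.004 3.044] F [-0.6 -0.3  0.6] w 0.0507 q [ 0.59  0.11 -0.33  0.   -1.13 -2.26]
```

View pics/w14.png

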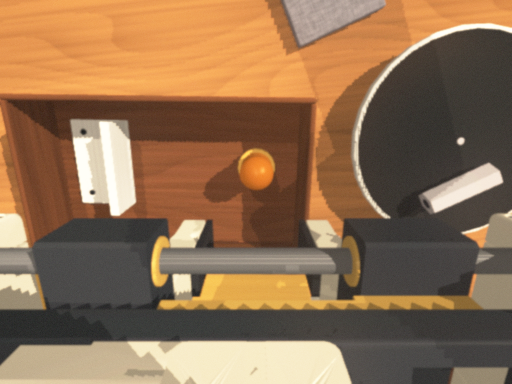

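Run:
```python
from h import *
np.set_printoptions(precision=4,suppress=True)
K,M=cam("wrist"); im=cv2.imread("pics/w14.png"); 
cv2.imwrite("pics/c14.png",cv2.resize(im[120:240,380:512],None,fx=5,fy=5,interpolation=2))
print(pz(K,M,428,205,.066),pz(K,M,497,175,.066),"dot",pz(K,M,460,141,.04))
```

```text
[0.567  0.3051 0.066 ] [0.5385 0.3796 0.066 ] dot [0.5008 0.3528 0.04  ]
```

View pics/c14.png

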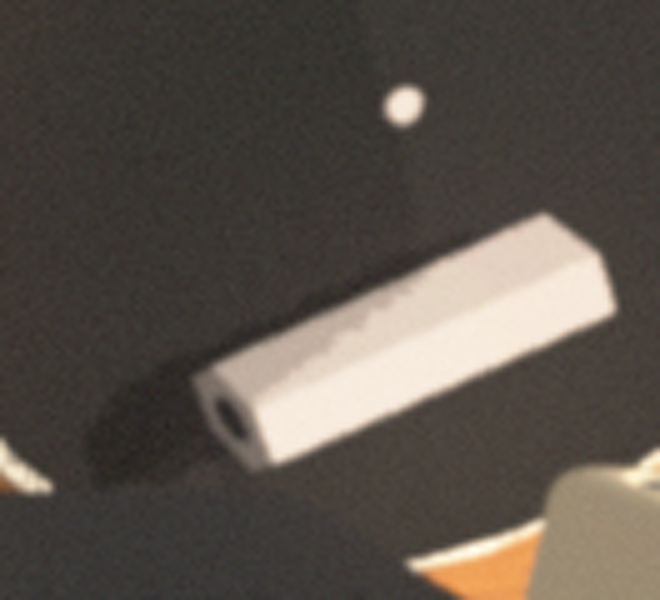

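Run:
```python
from h import *
np.set_printoptions(precision=4,suppress=True)
K,M=cam("wrist")
f=lambda u,v,z=.066: pz(K,M,380+(u+.5)/5-.5,120+(v+.5)/5-.5,z)
a,b,c,d=f(262,388),f(600,256),f(615,310),f(275,465)
print(a,b,c,d,(a+b+c+d)/4, np.linalg.norm(b-a),np.linalg.norm(d-a),np.arctan2(*(b-a)[[1,0]]),np.arctan2(*(c-d)[[1,0]]))
```

```text
[0.5579 0.309  0.066 ] [0.5339 0.3819 0.066 ] [0.5469 0.3869 0.066 ] [0.5772 0.3133 0.066 ] [0.554  0.3478 0.066 ] 0.07673109593312614 0.01980308312655732 1.8882274747472079 1.960922562360185
```

Call:
{"api": "play_rows", "payload": {
  "targets": [
    [0,0,0,0,0.02,0.03,0.6],
    [0,0,0.1,0,0.03,0.01,0.6],
    [0,0,0.17,0,0.03,0,0.6],
    [0,0,0.18,0,0.03,0,0.6],
    [0,0,0.18,0,0.03,0,0.6],
    [0,0,0.18,0.005,0.03,0,0.6],
    [0,0,0.18,0.005,0.02,0,0.6],
    [0,0,0.18,0.005,0.02,0,0.6],
    [0,0,0.18,0.005,0.01,0,0.6],
    [0,0,0.18,0.005,0.01,0,0.6],
    [0,0,0.18,0.005,0,0,0.6],
    [0,0,0.18,0.005,0,0,0.6]
  ]
}}

```text
t: 29.1
eef_pos: [0.5411, 0.3437, 0.2507]
ee_rot: [3.135, -0.024, -1.29]
force: [-0.6, 1.0, 0.2]
width: 0.0528
```

Call:
{"api": "play_rows", "payload": {
  "targets": [
    [0,0,0.1,0,0,0,0.6],
    [0,0,0,0,0,0,0.6]
  ]
}}

```text
t: 29.35
eef_pos: [0.5402, 0.343, 0.2466]
ee_rot: [3.129, -0.026, -1.186]
force: [0.1, 0.2, 0.3]
width: 0.053
```

Call:
{"api": "play_rows", "payload": {
  "targets": [
    [0.026,0,-0.04,0.012,0.002,-0.03,0.6],
    [0,0,0,0,0,-0.01,0.6],
    [0,0,0,0,0,0,0.6],
    [0,0,0,0,0,0,0.6]
  ]
}}

```text
t: 29.85
eef_pos: [0.5517, 0.3447, 0.2046]
ee_rot: [3.136, -0.003, -1.232]
force: [-0.1, -0.1, -0.5]
width: 0.0527
```

Run:
```python
from h import *
s=st(); p,d=grab_frame("wrist"); cv2.imwrite("pics/w15.png",p); cv2.imwrite("pics/c15.png",cv2.resize(p[130:310,150:370],None,fx=3.3,fy=3.3,interpolation=2)); st()
```

```text
t 29.85 p [0.5517 0.3447 0.2046] r [ 3.136e+00 -3.000e-03 -1.232e+00] F [-0.1 -0.1 -0.5] w 0.0527 q [ 0.86  0.34 -0.09  0.   -1.15 -0.52]
t 29.9 p [0.5517 0.3448 0.2047] r [ 3.136e+00 -3.000e-03 -1.232e+00] F [0.3 0.9 0.3] w 0.0522 q [ 0.86  0.34 -0.09  0.   -1.15 -0.52]
```

View pics/c15.png

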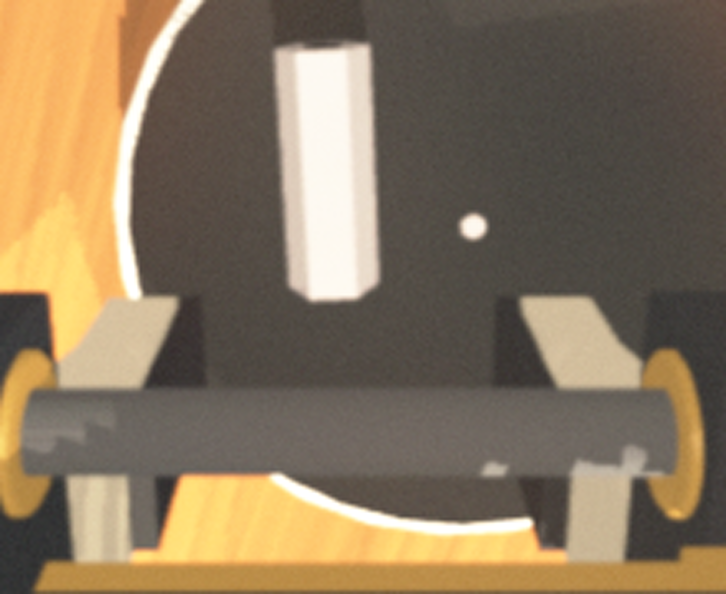

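Run:
```python
from h import *
np.set_printoptions(precision=4,suppress=True)
K,M=cam("wrist")
f=lambda u,v,z=.066: pz(K,M,150+(u+.5)/3.3-.5,130+(v+.5)/3.3-.5,z)
a,b,c,d=f(298,47),f(348,47),f(355,298),f(308,298)
e=(c+d-a-b)[:2]/2; print((a+b+c+d)/4,np.linalg.norm(e),np.arctan2(e[1],e[0]),"dot",f(473,226,.04))
```

```text
[0.5569 0.348  0.066 ] 0.0813085698817065 1.936854598307324 dot [0.5016 0.3543 0.04  ]
```

Call:
{"api": "play_rows", "payload": {
  "targets": [
    [0,0,0.025,0.005,0.003,-0.03,0.6],
    [0,0,0,0,0,-0.04,0.6],
    [0,0,0,0,0,-0.04,0.6],
    [0,0,0,0,0,-0.01,0.6],
    [0,0,0,0,0,0,0.6],
    [0,0,0,0,0,0,0.6]
  ]
}}

```text
t: 30.65
eef_pos: [0.5595, 0.3515, 0.0906]
ee_rot: [-3.134, 0.001, -1.204]
force: [0.5, -0.5, 0.2]
width: 0.0523
```

Run:
```python
from h import *
s=st(); p,d=grab_frame("wrist"); cv2.imwrite("pics/c16.png",cv2.resize(p[130:310,150:370],None,fx=3.3,fy=3.3,interpolation=2)); st()
```

```text
t 30.65 p [0.5595 0.3515 0.0906] r [-3.134e+00  1.000e-03 -1.204e+00] F [ 0.5 -0.5  0.2] w 0.0523 q [ 0.86  0.45 -0.21  0.   -0.91 -0.49]
t 30.7 p [0.5596 0.3516 0.0908] r [-3.134e+00  1.000e-03 -1.204e+00] F [0.4 0.  0.5] w 0.0525 q [ 0.86  0.45 -0.21  0.   -0.91 -0.49]
```

View pics/c16.png

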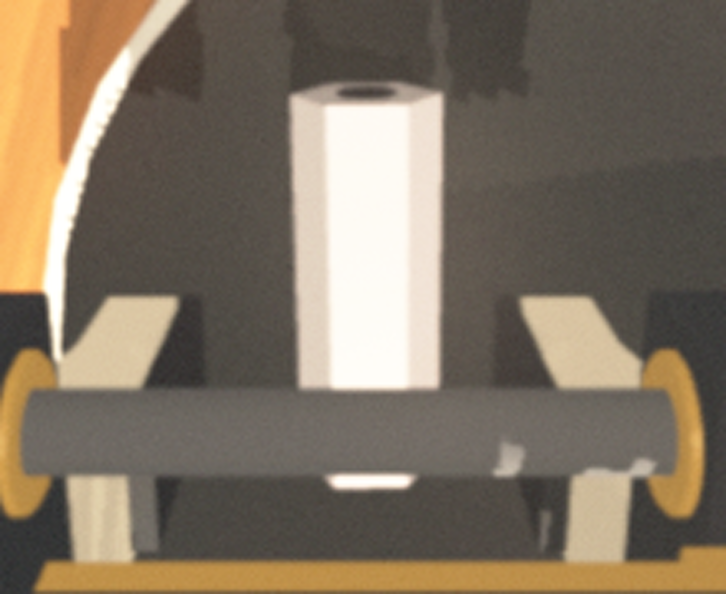

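Call:
{"api": "play_rows", "payload": {
  "targets": [
    [-0.004,0.006,0,-0.0035,-0.002,-0.015,0.6],
    [0,0,0,0,0,-0.014,0.6],
    [0,0,0,0,0,0,0.6],
    [0,0,0,0,0,0,0.6]
  ]
}}

```text
t: 31.2
eef_pos: [0.5563, 0.35, 0.0615]
ee_rot: [-3.139, 0.0, -1.204]
force: [-0.2, -0.2, -0.3]
width: 0.0525
```

Call:
{"api": "play_rows", "payload": {
  "targets": [
    [0,0,0,0,0,-0.006,0.6],
    [0,0,0,0,0,0,0.45],
    [0,0,0,0,0,0,0.1],
    [0,0,0,0,0,0,0.1],
    [0,0,0,0,0,0,0.1],
    [0,0,0,0,0,0,0.1]
  ],
  "grip_force": 40
}}

```text
t: 31.95
eef_pos: [0.5566, 0.3501, 0.0555]
ee_rot: [-3.139, 0.0, -1.204]
force: [1.0, -0.5, -1.2]
width: 0.0281
```

Call:
{"api": "play_rows", "payload": {
  "targets": [
    [0,0,0,0,0,0.01,0.1],
    [0,0,0,0,0,0.03,0.1],
    [0,0,0,0,0,0.04,0.1],
    [0,0,0,0,0,0.04,0.1],
    [0,0,0,0,0,0.03,0.1],
    [0,0,0,0,0,0,0.1]
  ]
}}

```text
t: 32.7
eef_pos: [0.5553, 0.3488, 0.2123]
ee_rot: [-3.14, -0.0, -1.204]
force: [-0.2, -0.3, -2.6]
width: 0.0285
```

Run:
```python
from h import *
s=st(); p,d=grab_frame("wrist"); cv2.imwrite("pics/w17.png",p)
p,d=grab_frame("scene"); cv2.imwrite("pics/s17.png",cv2.resize(p[130:384,200:450],None,fx=2.3,fy=2.3))
```

```text
t 32.7 p [0.5553 0.3488 0.2123] r [-3.14  -0.    -1.204] F [-0.2 -0.3 -2.6] w 0.0285 q [ 0.86  0.34 -0.07  0.   -1.16 -0.49]
```

View pics/s17.png

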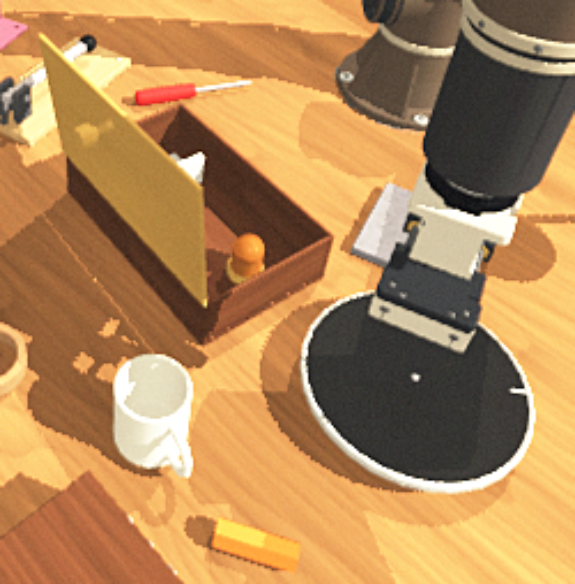

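View pics/w17.png

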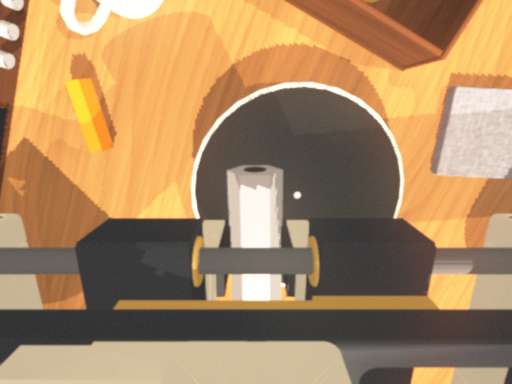

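Call:
{"api": "play_rows", "payload": {
  "targets": [
    [0,0,-0.1,-0.01,-0.02,0.03,0.1],
    [0,0,-0.17,-0.01,-0.025,0.02,0.1],
    [0,0,-0.18,-0.01,-0.03,0,0.1],
    [0,0,-0.18,-0.008,-0.03,0,0.1],
    [0,0,-0.18,-0.005,-0.03,0,0.1],
    [0,0,-0.18,0,-0.03,0,0.1],
    [0,0,-0.18,0,-0.03,0,0.1],
    [0,0,-0.18,0,-0.03,0,0.1],
    [0,0,-0.18,0,-0.03,0,0.1],
    [0,0,-0.18,0,-0.03,0,0.1],
    [0,0,-0.18,0,-0.03,0,0.1],
    [0,0,-0.12,0,-0.01,0,0.1]
  ]
}}

```text
t: 34.3
eef_pos: [0.499, 0.0094, 0.2398]
ee_rot: [3.127, -0.029, 3.003]
force: [-0.2, 0.6, -2.2]
width: 0.0282
```

Call:
{"api": "play_rows", "payload": {
  "targets": [
    [0,0,0,0,0,0,0.1],
    [0,0,0,0,0,0,0.1]
  ]
}}

```text
t: 34.55
eef_pos: [0.4978, 0.0087, 0.2377]
ee_rot: [3.128, -0.033, 3.004]
force: [-0.6, -0.4, -1.4]
width: 0.0278
```

Call:
{"api": "play_rows", "payload": {
  "targets": [
    [-0.016,-0.03,0.038,0.011,0.003,-0.03,0.1],
    [0,0,0,0,0,-0.04,0.1],
    [0,0,0,0,0,-0.04,0.1],
    [0,0,0,0,0,-0.02,0.1],
    [0,0,0,0,0,0,0.1]
  ]
}}

```text
t: 35.17
eef_pos: [0.5089, 0.0151, 0.1035]
ee_rot: [3.141, -0.0, 3.059]
force: [-0.4, 0.2, -1.8]
width: 0.0284
```

Run:
```python
from h import *
s=st(); p,d=grab_frame("wrist"); cv2.imwrite("pics/w18.png",p)
```

```text
t 35.17 p [0.5089 0.0151 0.1035] r [ 3.141 -0.     3.059] F [-0.4  0.2 -1.8] w 0.0284 q [ 0.42  0.22 -0.53 -0.   -0.82 -2.07]
```

View pics/w18.png

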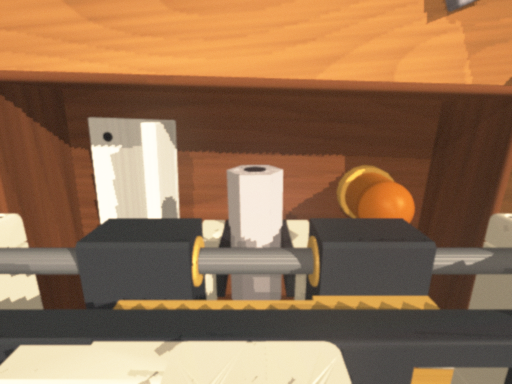

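Everything is clear of the walls and the other parts. Descend.

Call:
{"api": "play_rows", "payload": {
  "targets": [
    [0,0,0,0,0,-0.025,0.1],
    [0,0,0,0,-0.001,-0.025,0.1],
    [0,0,0,0,0,-0.015,0.1],
    [0,0,0,0,0,0,0.1]
  ]
}}

```text
t: 35.72
eef_pos: [0.5141, 0.017, 0.0432]
ee_rot: [3.137, 0.01, 3.066]
force: [0.7, 0.0, -1.5]
width: 0.0281
```

Call:
{"api": "play_rows", "payload": {
  "targets": [
    [0,0,0,0,0,-0.01,0.1],
    [0,0,0,0,0,-0.006,0.1],
    [0,0,0,0,0,-0.003,0.1],
    [0,0,0,0,0,0,0.1]
  ]
}}

```text
t: 36.22
eef_pos: [0.5161, 0.018, 0.0258]
ee_rot: [3.135, 0.014, 3.067]
force: [-0.5, -0.5, -1.7]
width: 0.0283
```

Call:
{"api": "play_rows", "payload": {
  "targets": [
    [0,0.01,0,-0.002,0,-0.004,0.1],
    [0,0,0,0,0,0,0.1]
  ]
}}

```text
t: 36.48
eef_pos: [0.5142, 0.0181, 0.0218]
ee_rot: [3.136, 0.004, 3.067]
force: [0.2, 1.0, -2.5]
width: 0.028
```

Call:
{"api": "play_rows", "payload": {
  "targets": [
    [0,0,0,0,0,-0.001,0.1],
    [0,0,0,0,0,0,0.45],
    [0,0,0,0,0,0,0.45],
    [0,0,0,0,0,0,0.45],
    [0,0,0,0,0,0.02,0.45],
    [0,0,0,0,0,0.04,0.45],
    [0,0,0,0,0,0.05,0.45],
    [0,0,0,0,0,0.05,0.45],
    [0,0,0,0,0,0.05,0.45],
    [0,0,0,0,0,0.05,0.45],
    [0,0,0,0,0,0.03,0.45],
    [0,0,0,0,0,0,0.3]
  ]
}}

```text
t: 37.98
eef_pos: [0.5125, 0.017, 0.3214]
ee_rot: [3.136, 0.006, 3.068]
force: [0.2, -0.1, -0.4]
width: 0.0339
```

Run:
```python
from h import *
s=st(); p,d=grab_frame("wrist"); cv2.imwrite("pics/w19.png",p)
p,d=grab_frame("scene"); cv2.imwrite("pics/s19.png",cv2.resize(p[100:360,150:450],None,fx=2.2,fy=2.2))
```

```text
t 37.98 p [0.5125 0.017  0.3214] r [3.136 0.006 3.068] F [ 0.2 -0.1 -0.4] w 0.0339 q [ 0.41  0.04 -0.2  -0.   -1.32 -2.06]
```

View pics/w19.png

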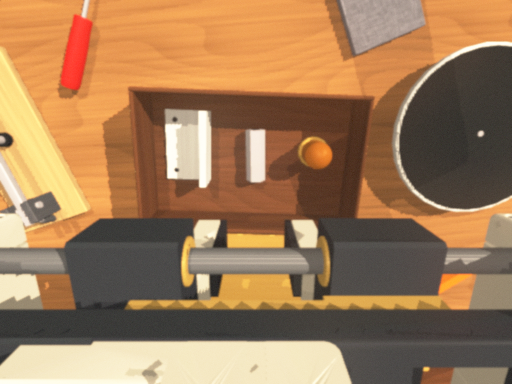

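View pics/s19.png

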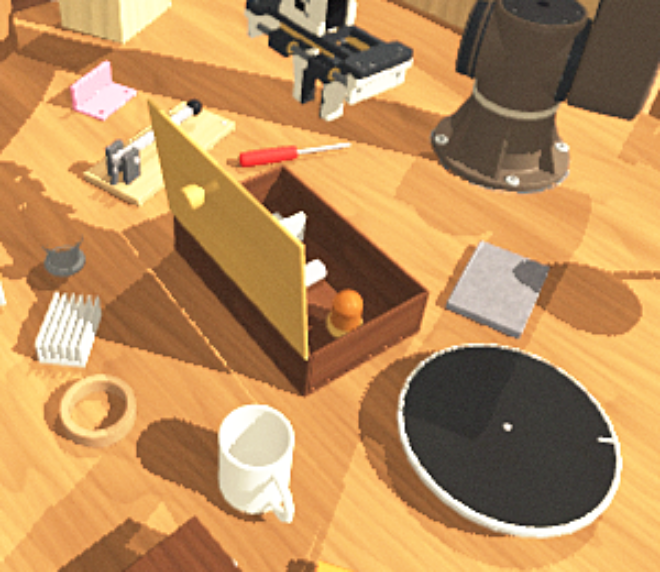

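Call:
{"api": "play_rows", "payload": {
  "targets": [
    [0,0,0,0.01,0.005,0.02,0],
    [0,0,0,0.03,0.005,0.015,0],
    [0,0,-0.015,0.03,0.005,0,0],
    [0,0,0,0.03,0.004,0,0],
    [0,0,0,0.03,0.002,0,0],
    [0,0,0,0.025,0.002,0,0],
    [0,0,0,0.005,0,0,0],
    [0,0,0,0,0,0,0]
  ]
}}

```text
t: 39.08
eef_pos: [0.6722, 0.0402, 0.3404]
ee_rot: [-3.14, -0.019, 3.052]
force: [-1.1, -0.4, 0.0]
width: 0.0002
```

Run:
```python
from h import *
s=st(); p,d=grab_frame("wrist"); cv2.imwrite("pics/w20.png",p)
p,d=grab_frame("scene"); cv2.imwrite("pics/s20.png",cv2.resize(p[50:310,150:450],None,fx=2.2,fy=2.2))
```

```text
t 39.08 p [0.6722 0.0402 0.3404] r [-3.14  -0.019  3.052] F [-1.1 -0.4  0. ] w 0.0002 q [ 0.35  0.33  0.2  -0.01 -1.46 -2.01]
```

View pics/s20.png

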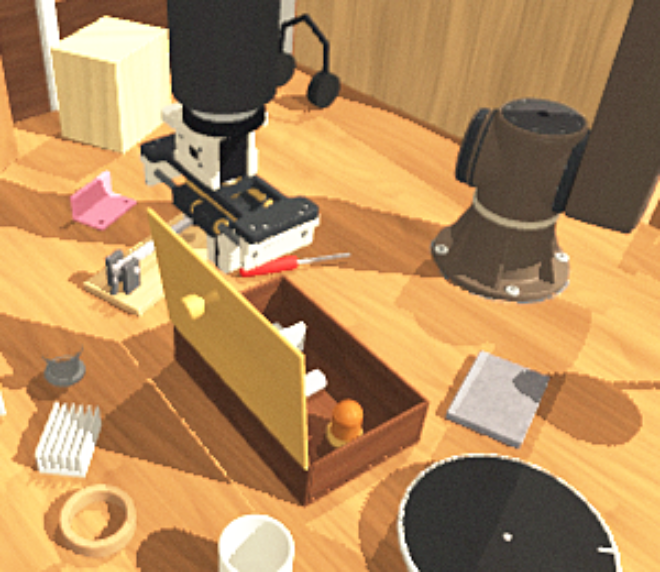

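View pics/w20.png

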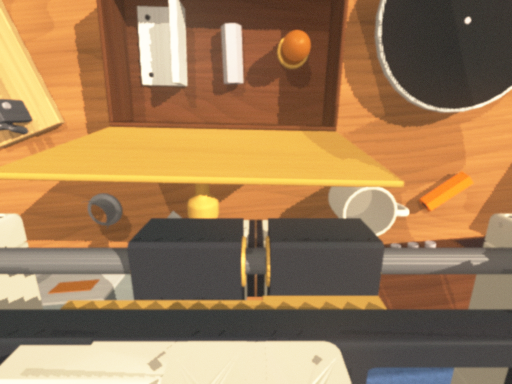

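Run:
```python
from h import *
np.set_printoptions(precision=4,suppress=True)
K,M=cam("wrist")
for u in (0,203,256,400): print(pz(K,M,u,176 if u==0 else 185,.279))
print(pz(K,M,203,205,.247), proj(K,M,np.array([.6722,.0402,.329])))
```

```text
[ 0.63  -0.15   0.279]
[0.6505 0.0021 0.279 ]
[0.6541 0.0423 0.279 ]
[0.6638 0.1515 0.279 ]
[ 0.6762 -0.0072  0.247 ] (np.float64(255.18839054942703), np.float64(233.91297655626366))
```

Call:
{"api": "play_rows", "payload": {
  "targets": [
    [-0.002,-0.015,-0.01,0.009,0,-0.02,0],
    [0,0,0,0,0,-0.025,0],
    [0,0,0,0,0,-0.02,0],
    [0,0,0,0,0,0,0]
  ]
}}

```text
t: 39.67
eef_pos: [0.6785, 0.0401, 0.2777]
ee_rot: [-3.141, 0.002, 3.042]
force: [1.3, -0.3, 0.6]
width: 0.0004
```

Call:
{"api": "play_rows", "payload": {
  "targets": [
    [0,0,0,0,0,-0.012,0],
    [0,0,0,0,0,0,0],
    [0,0,0,-0.01,0.001,0,0],
    [0,0,0,-0.01,0.001,0,0],
    [0,0,0,-0.01,0.001,0,0]
  ]
}}

```text
t: 40.3
eef_pos: [0.6475, 0.0433, 0.2686]
ee_rot: [3.14, 0.007, 3.042]
force: [0.4, -1.4, 0.7]
width: 0.0002
```

Call:
{"api": "play_rows", "payload": {
  "targets": [
    [0,0,0,-0.01,0.001,0,0],
    [0,0,0,-0.01,0.001,0,0],
    [0,0,0,-0.01,0.001,0,0],
    [0,0,0,-0.01,0.001,0,0],
    [0,0,0,0,0,0,0]
  ]
}}

```text
t: 40.92
eef_pos: [0.6035, 0.0478, 0.2697]
ee_rot: [3.14, 0.008, 3.043]
force: [1.2, -0.9, 0.0]
width: 0.0006
```

Run:
```python
from h import *
s=st(); 
p,d=grab_frame("scene"); cv2.imwrite("pics/s21.png",cv2.resize(p[50:310,150:450],None,fx=2.2,fy=2.2))
```

```text
t 40.92 p [0.6035 0.0478 0.2697] r [3.14  0.008 3.043] F [ 1.2 -0.9  0. ] w 0.0006 q [ 0.4   0.22 -0.11  0.   -1.23 -2.07]
```

View pics/s21.png

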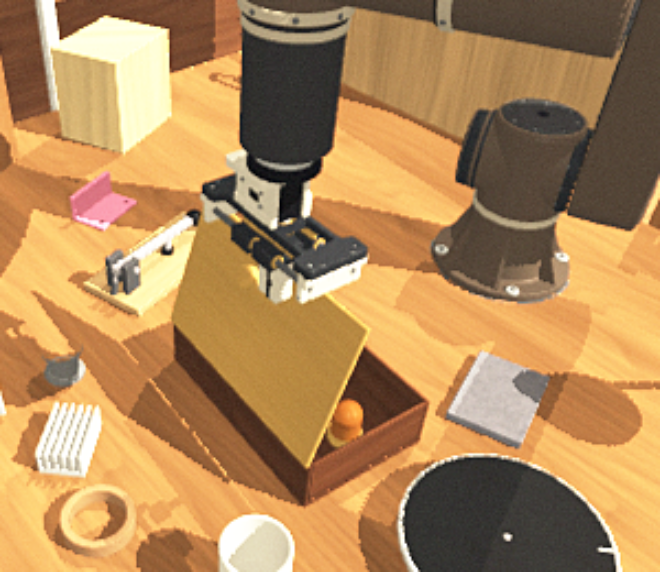

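Lid is falling; hold still and then look.

Call:
{"api": "play_rows", "payload": {
  "targets": [
    [0,0,0,0,0,0.01,0],
    [0,0,0,0,0,0,0],
    [0,0,0,0,0,0,0],
    [0,0,0,0,0,0,0],
    [0,0,0,0,0,0,0],
    [0,0,0,0,0,0,0],
    [0,0,0,0,0,0,0],
    [0,0,0,0,0,0,0]
  ]
}}

```text
t: 41.98
eef_pos: [0.6047, 0.0477, 0.2797]
ee_rot: [3.14, 0.007, 3.043]
force: [-0.4, -0.5, -0.2]
width: 0.0
```

Run:
```python
from h import *
s=st(); 
p,d=grab_frame("scene"); cv2.imwrite("pics/s22.png",cv2.resize(p[50:310,150:450],None,fx=2.2,fy=2.2))
```

```text
t 41.98 p [0.6047 0.0477 0.2797] r [3.14  0.007 3.043] F [-0.4 -0.5 -0.2] w 0.0 q [ 0.4   0.22 -0.09  0.   -1.26 -2.07]
```

View pics/s22.png

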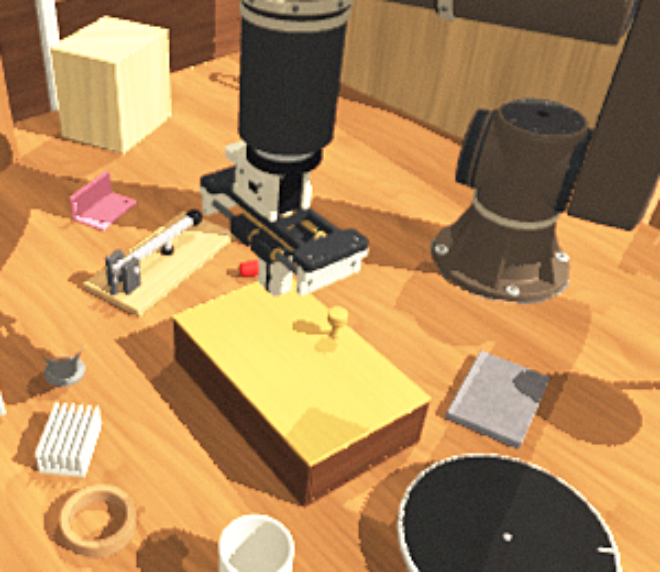

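Call:
{"api": "play_rows", "payload": {
  "targets": [
    [0,0,0,-0.02,-0.01,0.03,0.2],
    [0,0,0,-0.04,-0.03,0.02,0.2],
    [0,0,0,-0.04,-0.04,0.02,0.2],
    [0,0,0,-0.04,-0.04,0,0.2],
    [0,0,0,-0.03,-0.04,0,0.2],
    [0,0,0,0,-0.04,0,0.2],
    [0,0,0,0,0,0,0.2],
    [0,0,0,0,0,0,0.2]
  ]
}}

```text
t: 43.02
eef_pos: [0.4285, -0.157, 0.352]
ee_rot: [3.141, 0.011, 3.044]
force: [0.6, -0.3, -0.2]
width: 0.0176
```

Run:
```python
from h import *
np.set_printoptions(precision=4,suppress=True)
s=st(); p,d=grab_frame("scene"); K,M=cam("scene"); C=cloud(K,M,d); cv2.imwrite("pics/s23.png",cv2.resize(p[100:384,120:450],None,fx=2.1,fy=2.1))
a=cv2.imread("pics/scene0.png").astype(int)
for u,v in [(240,207),(260,225),(290,245),(320,235),(300,215),(235,195),(310,245)]: print(C[v,u])
t,dt=grab_frame("top"); cv2.imwrite("pics/t23.png",cv2.resize(t[80:300,60:440],None,fx=2.1,fy=2.1))
b=cv2.imread("pics/top0.png"); 
print("mug diff scene",np.abs(a-p)[280:335,245:290].mean(),"spool",np.abs(a-p)[208:228,168:190].mean())
```

```text
t 43.02 p [ 0.4285 -0.157   0.352 ] r [3.141 0.011 3.044] F [ 0.6 -0.3 -0.2] w 0.0176 q [ 0.08 -0.08 -0.25  0.   -1.39 -1.75]
[ 0.6066 -0.091   0.0797]
[0.6133 0.0104 0.0868]
[0.599  0.1186 0.0869]
[0.5094 0.1462 0.0883]
[0.4947 0.0541 0.0871]
[ 0.5901 -0.1373  0.0879]
[0.5573 0.1533 0.0875]
mug diff scene 10.763501683501683 spool 54.13636363636363
```

View pics/s23.png

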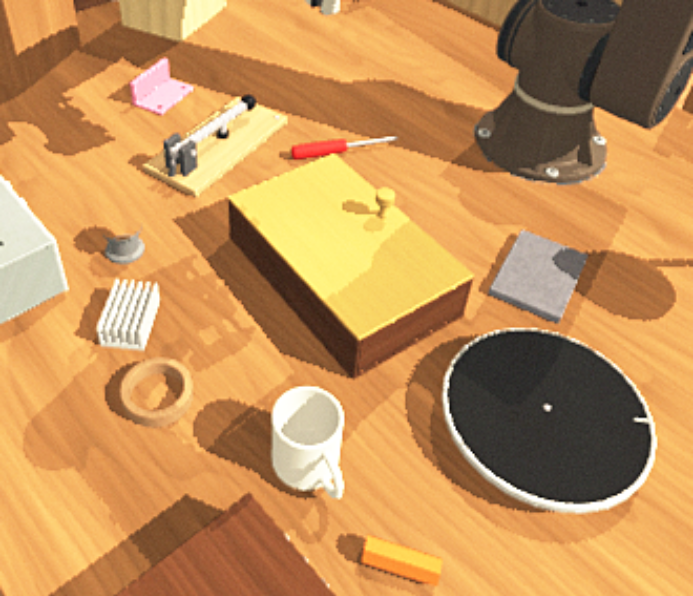

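View pics/t23.png

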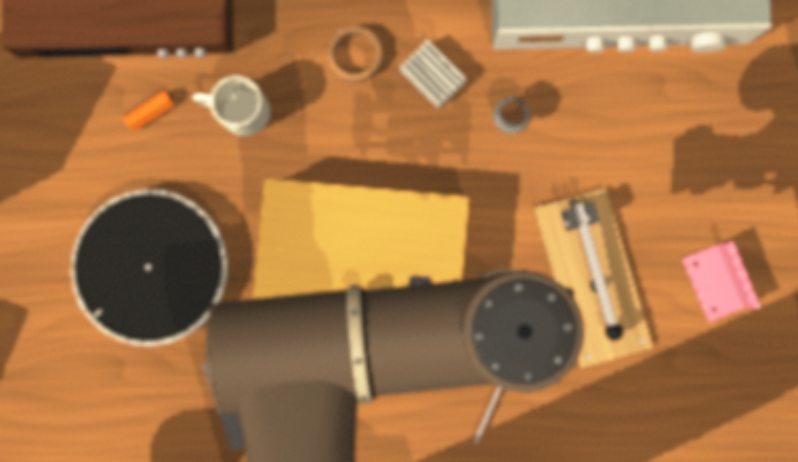

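```bash
python3 -c "
from station import *
print(job_done())"
```

```text
the job is handed in; nothing more can be done
None
```

The job is done and handed in at about 43 s. Only the lens and the standoff were on the turntable; the knob and can were absent.

- **What I did:** I opened the clamp by its ball and put the corner in the box. I then guided the empty arm back down and put the lens and the standoff in too. Last I pulled the lid past upright, and it fell shut.
- **Last checks that passed:**
  - Six of seven depth points on the lid read 87–88 mm, against 86 mm expected when shut.
  - The clamp arm is down and the platter is empty.
  - The mug and spool sit at the same image positions as at the start, and the gripper is clear of everything.
- **Checks that disagreed:**
  - The seventh depth point read 80 mm, which I did not look into; the pictures show the lid flat.
  - The picture difference at the spool was large. I put that down to the lid's shadow having moved, because its position in the top view is unchanged.
- **One slip early on:** while I was lining up on the ball, a finger pushed it sideways with about 22 N. I corrected that before gripping.

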